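# Load the foil press's tooling carriage, pin on its pull bar and draw it home

### The arm

A 6-joint arm with a two-finger parallel gripper is mounted at the origin on the work surface. World frame = base frame: x ahead of the robot, y to its left, z up, the work surface at z = 0. Lengths are in mm, angles in rad, forces in N, time in s.
With the tool pointing down it reaches from about 300 to 850 mm from the base axis. Payload 4.2 kg.
Tool frame: the origin (TCP) lies at the very end of the fingers, on their centre line; the grasp point (between the pads) lies 19 mm behind it (manip.grasp_offset is the z of the grasp point in the tool frame, in mm); z points along the fingers, y is the line along which they close (so a half turn about z gives the same grasp; the last joint's range is limited). The gripper opens to 91 mm and grips with 3 to 60 N. Pads are 32 mm wide; open, the fingers measure 118 mm over their backs; the gripper's body (76 mm by 178 mm) begins 60 mm behind the grasp point.
Start: joints at [1.148, 0.32, 1.565, -0, 1.257, -0.02], TCP at [225.401, 528.997, 213.976] pointing down, gripper open.
Joint ranges: [-3.11, 3.11], [-0.84, 2.01], [0.21, 2.61], [-1.34, 4.49], [0.05, 2.63], [-2.56, 2.56]. Speed limits (rad/s): [2.57, 2.57, 3.14, 3.14, 3.14, 3.14].

### API

Orientations are given as a unit quaternion [x, y, z, w].
In Python, from workcell import manip gives the robot as it stands.
- The arm moves only by the tool drive_tool, never from a script. Its argument "increments" is a list of rows, each an object with "claw": the closure, from 0 (fully open) to 1 (shut); "travel": the shift along the tool's x, y, z in m, a list of three; "spin": the turn about the tool's z in degrees. In form: [{"claw": claw, "travel": [x, y, z], "spin": spin}, ...]. A call has 1 to 12 rows; each row shifts and turns the commanded pose from where the row before left it, along the tool's axes as they then stand; what a row does not reach is not made up. A row lasts 1/8 s, in which the tool goes at most 62.5 mm and 10.7 degrees, less where a joint would pass 70% of its speed; a pose out of reach is approached as far as the arm can. A call with a gripper value outside its range is refused whole. The fingers move at their own pace and stop on an object; "force" is the grip in N (left out, the last holds). Time passes only in rows, so rows that do not move let the fingers close. It gives the time, the measured TCP pose, the force, the opening and the grip force at its end, in the units of the state.
- manip.observe(): the state, without advancing time (a new reading comes with each control period).
- manip.camera(name): name is "scene" or "top" or "wrist"; returns the picture (384x512x3 uint8, red, green, blue); there is no depth.
- manip.calibration(name): a dict with "fx", "fy", "cx", "cy" (pixels), "eye" and "rotation" of the camera in the world. Camera axes: x right, y up, looking along -z (the intrinsics and any distortion apply to the point x, -y, -z); pixel columns grow to the right and rows downward; lengths in mm; the calibration is good to about 2 mm. A picture is of the moment at which its call begins: read the wrist's pose just before it. calibration takes no time and is no camera call; for the wrist camera it gives the pose at the moment of the call.
- manip.sign_off(): hands the job in; it is judged then, once.
The state is a dict: "time_s": time; "joint_positions": joint angles; "qvel": joint speeds; "tau": joint torques, N m; "eef_pos": TCP position; "tool_rot": TCP orientation; "contact_force": force on the tool from outside, world axes, zero at the start; "ft_torque": the same for the moment, N m; "grip_width": opening from 0.0 (shut) to 1.0 (fully open); "gripper_force": force on a finger pad.
Only numpy, scipy, OpenCV 4.12 (cv2) and the standard library are available. Lean on these libraries where they do the work, as an engineer would, in place of code of your own. Each camera call takes 0.05 s, during which the arm holds its last target. There are 200 camera calls.

### The job

Make the stamping press's tooling carriage ready: take the wooden chock off its rail and stand it on the bench, and load it so that each nest holds one part of its own kind, standing flat in the nest, and leave on the bench any part whose nest is already filled. Slide the eye of the pull bar between the two ears of the carriage's clevis, drop the pin through both ears and the eye until its flange is seated, and then draw the carriage by the bar all the way home against its front stops. Leave the ink can and the spanner alone.

Things in the scene. Friction and masses are not known exactly. Their poses are not given: they have to be found in the camera images.
- carriage (a joint): sliding tooling carriage on two short rails: aluminium plate 110 x 330 x 12 mm, its top 36 above the bench, carrying a row of four shallow nests; 0 = pushed back, grows as it is drawn towards its front (local -x of point clevis, roughly towards the robot), 0.05 m = home against the yellow stops. Stiff: it moves only above 3 N and stays where it is left
- clevis (a point): grey clevis at the middle of the carriage's front edge: this point is on the axis of the vertical holes, midway between the two flat horizontal ears, 27 mm above the bench. Local axes: -x points out of the open mouth (the direction in which the carriage is drawn), z up. Ears 44 x 44 x 10 mm; lower ear 8 to 18 mm, upper ear 36 to 46 mm above the bench; holes 18 mm diameter; a wall closes the gap 22 mm behind the axis, sides and front are open
- bar_grip (a point): pull bar, loose, 152 mm long, standing on its own dark foot (75 x 50 x 12 mm): this point is in its orange upright grip block (36 mm along local x, 24 mm along local y, 12 to 72 mm above the bench), 50 mm above the bench. Grip across local y. Local +x points to the eye
- bar_eye (a point): centre of the eye (vertical hole 20 mm diameter) in the bar's steel tongue, 88 mm ahead (+x) of the grip point; the tongue is 36 wide and 12 thick, 20 to 32 mm above the bench while the bar stands on it, and ends 20 mm beyond the eye's centre; so the tongue slides level between the clevis ears while the foot glides on the bench
- bar: the same pull bar: origin under the grip block on the bench, mass about 0.45 kg
- pin_grip (a point): clevis pin, upright: this point is the middle of its blue square grip head (18 x 18 mm, 38 mm tall, sides along local x and y), 66 mm above the pin's tip. Below the head a steel flange 26 diameter x 5, then a shank 14 diameter x 42 long whose last 10 mm taper to 8 diameter. It starts in a wooden stand (56 x 56 x 46 mm, 20 mm hole), the flange resting on the stand; in the clevis the flange rests on the upper ear at the same height (46 mm above the bench)
- pin_tip (a point): lower tip of the pin, on its axis; 4 mm above the bench when the flange is seated
- pin: the same pin: origin at its tip, z along it upwards
- nest_die (a point): centre of the floor of the nest for the die (brass-coloured patch), 36 mm above the bench; pocket 60 (local x) x 72 (local y) mm with rims 6 mm high; parts sit with their local x and y along the nest's
- nest_roll (a point): centre of the floor of the nest for the roll (round purple patch), 36 mm above the bench; pocket 60 (local x) x 72 (local y) mm with rims 6 mm high; parts sit with their local x and y along the nest's
- nest_guide (a point): centre of the floor of the nest for the guide (yellow patch), 36 mm above the bench; pocket 60 (local x) x 72 (local y) mm with rims 6 mm high; parts sit with their local x and y along the nest's
- nest_pad (a point): centre of the floor of the nest for the pad (red patch), 36 mm above the bench; pocket 60 (local x) x 72 (local y) mm with rims 6 mm high; parts sit with their local x and y along the nest's
- die_c (a point): die block: aluminium block with a brass engraved face on top, 46 (local x) x 64 (local y) x 40 high; grip it across its 46 mm side (sizes in mm). This one stands on the bench. The point is its centre, half-way up, 20 mm above its underside; z up
- roll_c (a point): foil roll standing upright, purple, 50 diameter x 60 high (sizes in mm). This one stands on the bench. The point is its centre, half-way up, 30 mm above its underside; z up
- guide_c (a point): sheet guide: dark base plate 46 (local x) x 62 (local y) x 10 high with a yellow upright fin 14 thick (local x) x 50 (local y), reaching to 56 above the underside; grip the fin across its 14 mm (sizes in mm). This one stands on the bench. The point is its centre, half-way up, 28 mm above its underside; z up
- pad_c (a point): counter pad: red plate 46 (local x) x 60 (local y) x 14 high with a round black knob 24 diameter reaching to 50 above the underside; grip the knob (sizes in mm). This one stands on the bench. The point is its centre, half-way up, 25 mm above its underside; z up
- set_die_c (a point): a second die, identical, that already sits in its nest on the carriage in some runs and is absent in others; the point is its centre, half-way up
- set_roll_c (a point): a second roll, identical, that already sits in its nest on the carriage in some runs and is absent in others; the point is its centre, half-way up
- set_guide_c (a point): a second guide, identical, that already sits in its nest on the carriage in some runs and is absent in others; the point is its centre, half-way up
- set_pad_c (a point): a second pad, identical, that already sits in its nest on the carriage in some runs and is absent in others; the point is its centre, half-way up
- chock_c (a point): transit chock: pale wooden block with a black band, 36 (local x) x 30 (local y) x 40 mm high, standing on one rail (24 mm above the bench) between the carriage's front edge and the yellow stop, where it blocks the carriage; grip it across its 30 mm (local y); the point is its centre, 20 mm above its underside
- ink_can_c (a point): bystander: ink can, 70 diameter x 100 high; its centre
- spanner_c (a point): bystander: spanner lying on the bench; its middle
Things that resemble listed ones, but are neither listed nor needed, are in the scene too. Leave any green, orange or turquoise look-alike of the part that bears pad_c alone.

How it is judged:
By the outcome, as a careful person would: the job done as asked, in the order asked, and still so for the second after the job is handed in, with the robot touching nothing.
Of set_die, set_roll, set_guide, set_pad only 1 to 2 are there at a start; the rules pass over those that are not, and their reading is None.
At some moment in a run one of die, roll, guide, pad may be knocked a few centimetres aside while the robot is not near it.
It also fails if it takes over 192 s, if anything falls off the work surface, if the arm or the gripper's body presses on something with over 40 N, if the wrist force passes 120 N, or if a joint passes its speed limit or range.

## Working session

There is one attempt and no reset: what is moved stays moved. The work goes in short steps, Python scripts to look and compute and a tool call to move; the robot and the scene stay as the last step left them, time stands still between calls to the robot, and variables do not carry over. Pictures are saved under pics/ and viewed, at most 14 in all, crops included, and the job is handed in when it is done.

Besides the shell and the picture viewer there is one more tool, called after "Request:" as name(argument=value, ...) on one line, values as JSON. drive_tool: Moves the arm, as the interface text tells. Its arguments: {"type":"object","properties":{"increments":{"type":"array"},"force":{"type":"number"}},"required":["increments"]}

```bash
ls; mkdir -p pics; cat > h.py <<'E'
import numpy as np, cv2
from workcell import manip
def shot(n,f=None):
    c=manip.calibration(n); im=np.array(manip.camera(n))
    if f: cv2.imwrite('pics/'+f,im[:,:,::-1])
    return im,c
def ray(c,u,v):
    d=np.array([(u-c['cx'])/c['fx'],-(v-c['cy'])/c['fy'],-1.]); d=np.array(c['rotation'])@d
    return np.array(c['eye']),d
def plane(c,u,v,z):
    e,d=ray(c,u,v); return e+d*(z-e[2])/d[2]
def proj(c,p):
    q=np.array(c['rotation']).T@(np.array(p)-np.array(c['eye'])); return c['cx']+c['fx']*q[0]/-q[2], c['cy']+c['fy']*q[1]/q[2]
E
python3 - <<'E'
from h import *
ims=[]
for n in ['scene','top','wrist']:
    im,c=shot(n,n+'0.png'); print(n,{k:np.round(v,3).tolist() for k,v in c.items()})
s=manip.observe(); print(s, manip.grasp_offset)
E
```

```text
pics
scene {'fx': 463.925, 'fy': 463.925, 'cx': 260.867, 'cy': 190.959, 'eye': [1269.498, -597.094, 891.737], 'rotation': [0.36, 0.18, 0.398, 0.824]}
top {'fx': 403.958, 'fy': 403.958, 'cx': 248.318, 'cy': 195.029, 'eye': [405.415, -54.771, 1263.93], 'rotation': [-0.047, 0.043, 0.714, -0.697]}
wrist {'fx': 341.987, 'fy': 341.987, 'cx': 253.399, 'cy': 189.877, 'eye': [165.387, 555.225, 383.515], 'rotation': [-0.098, -0.064, 0.547, 0.829]}
{'time_s': 0.15, 'joint_positions': array([ 1.14798858e+00,  3.20136175e-01,  1.56534729e+00,  3.57933344e-05,
        1.25741360e+00, -2.00066320e-02]), 'qvel': array([-0.00085321, -0.00155685, -0.00307895, -0.00138425,  0.00063687,
        0.00090063]), 'tau': array([ 4.06189456e-04, -4.12777805e+01, -2.32152683e+01,  7.28035066e-02,
        4.33060736e-02, -9.90497233e-05]), 'eef_pos': array([225.24150327, 528.65302931, 213.33852255]), 'tool_rot': array([ 2.00047150e-01,  9.79786054e-01, -6.32549083e-04, -1.59832512e-04]), 'contact_force': array([3.34657659e-04, 1.46973005e-01, 1.19272913e+00]), 'ft_torque': array([ 0.0298736 , -0.0069965 , -0.03256024]), 'gripper_force': 0.0, 'grip_width': 1.0005274371811563} -18.8
```

```bash
sed -i "s/^def shot(n,f=None):/from scipy.spatial.transform import Rotation as R\ndef shot(n,f=None):/; s/c=manip.calibration(n); im/c=dict(manip.calibration(n)); c['rotation']=R.from_quat(c['rotation']).as_matrix(); im/" h.py
python3 -c "
import cv2
for n in ['scene','top']:
    cv2.imwrite(f'pics/{n}0b.png',cv2.resize(cv2.imread(f'pics/{n}0.png'),(800,600),interpolation=cv2.INTER_CUBIC))"
```

```text
(no output)
```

View pics/top0b.png

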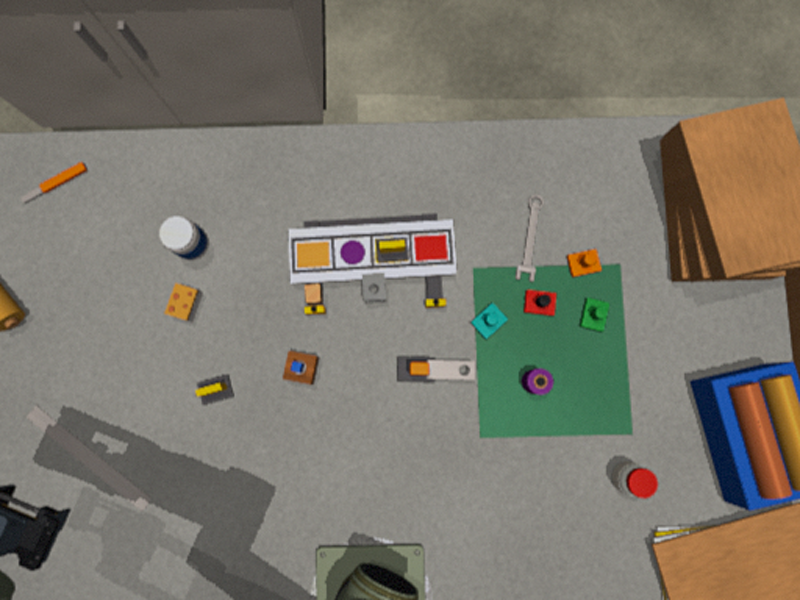

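View pics/scene0b.png

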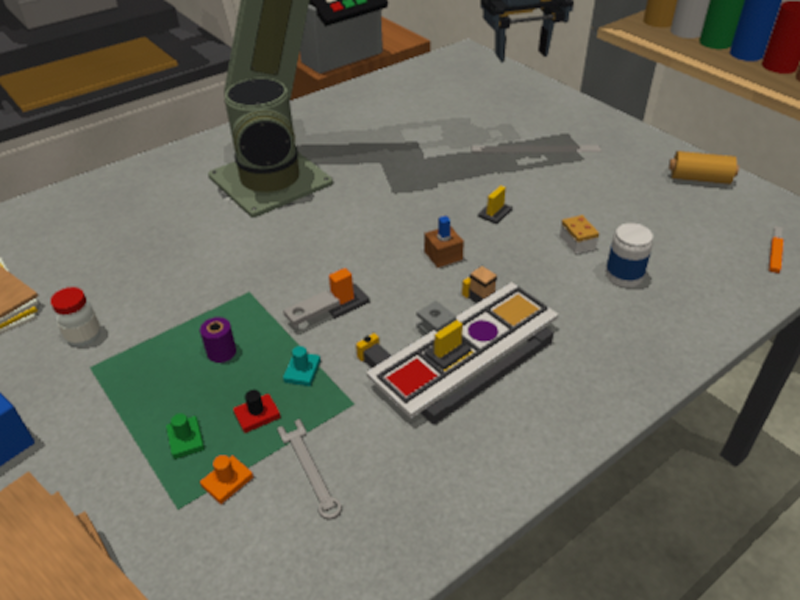

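Top view (800×600): the carriage row has die nest (312,254), roll nest (352,252), guide nest filled (392,250) and pad nest (431,247). The chock is at (313,293), clevis (374,288), pin (300,367), bar (418,369) with its eye at (464,370) and roll (538,381). The die is at (182,301), and the spare guide at (213,389) stays where it is.
Candidates for the pad: red with black knob (540,302), turquoise (490,320), orange (585,262), green (595,314) and the bare red nest patch (431,247). By the description I choose the red one at (540,302).

```bash
python3 - <<'E'
from h import *
im=cv2.imread('pics/top0.png')[:,:,::-1]; c=dict(manip.calibration('top')); c['rotation']=R.from_quat(c['rotation']).as_matrix()
pts=dict(nd=(312,254,36),nr=(352,252,36),ng=(392,250,50),npad=(431,247,36),chock=(313,293,64),clevis=(374,288,46),pin=(300,367,89),grip=(418,369,72),eye=(464,370,32),roll=(538,381,60),die=(182,301,40),pad=(543,300,50),guide=(213,389,56),can=(180,235,100),padp=(540,302,14),stopL=(314,309,30),stopR=(436,302,30),spL=(527,272,5))
for k,(u,v,z) in pts.items(): 
    p=plane(c,u/1.5625,v/1.5625,z); print(k,p.round(0)[:2],'r',round(np.hypot(*p[:2])))
cv2.imwrite('pics/padcrop.png',cv2.resize(im[150:230,290:400,::-1],(660,480),interpolation=cv2.INTER_CUBIC))
# tool geom
s=manip.observe(); T=R.from_quat(s['tool_rot']).as_matrix(); print(T.round(3)); 
w=dict(manip.calibration('wrist')); print('cam off in tool', (T.T@(w['eye']-s['eef_pos'])).round(1)); print((T.T@R.from_quat(w['rotation']).as_matrix()).round(3))
E
```

```text
nd [668. 100.] r 675
nr [669.  20.] r 670
ng [668. -59.] r 671
npad [ 675. -137.] r 689
chock [585.  95.] r 593
clevis [595. -22.] r 595
pin [443. 117.] r 458
grip [ 435. -102.] r 446
eye [ 431. -193.] r 473
roll [ 407. -329.] r 523
die [579. 355.] r 680
pad [ 562. -349.] r 662
guide [407. 288.] r 498
can [697. 341.] r 776
padp [ 563. -352.] r 664
stopL [558.  97.] r 567
stopR [ 566. -143.] r 584
spL [ 626. -331.] r 708
[[-0.92   0.392 -0.001]
 [ 0.392  0.92  -0.001]
 [ 0.    -0.001 -1.   ]]
cam off in tool [  65.5    0.8 -170.3]
[[-0.001  0.973  0.232]
 [ 1.     0.001 -0.001]
 [-0.001  0.232 -0.973]]
```

View pics/padcrop.png

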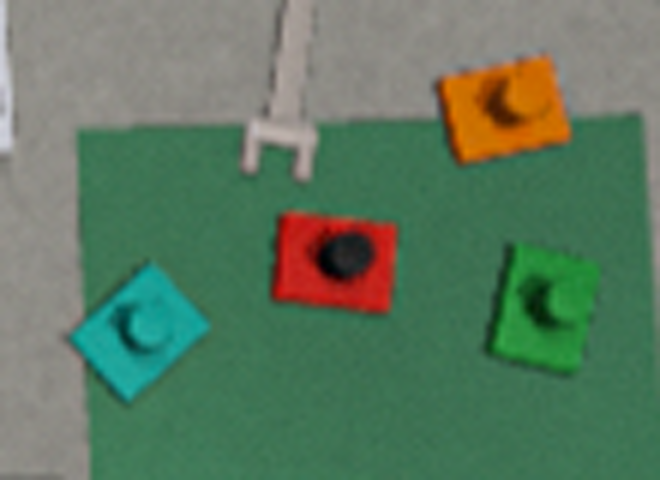

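The crop confirms it: a red plate with a black knob at (345,255). The turquoise, orange and green look-alikes stay untouched.

```bash
cat >> h.py <<'E'
def theta():
    y=R.from_quat(manip.observe()['tool_rot']).as_matrix()[:,1]; return np.degrees(np.arctan2(y[1],y[0]))
def leg(p,th,q,th2,n):
    """n equal rows from tool point p, angle th to q, th2: travel per row (tool axes, m) and spin per row"""
    s=-(th2-th)/n; M=np.zeros((2,2))
    for k in range(n):
        a=np.radians(th-k*s); M+=np.array([[-np.sin(a),np.cos(a)],[np.cos(a),np.sin(a)]])
    d=np.array(q,float)-p; t=np.linalg.solve(M,d[:2]); return np.r_[t,-d[2]/n].round(1)/1000,round(s,2)
def plan(*w):
    """w: (x,y,z,theta,rows)"""
    p=manip.observe()['eef_pos']; th=theta()
    for x,y,z,t,n in w:
        print(n,'x',*leg(p,th,(x,y,z),t,n)); p=np.array([x,y,z]); th=t
E
python3 - <<'E'
from h import *
plan((590,-20,350,90,12))
E
```

```text
12 x [-0.0398 -0.0383 -0.0114] -1.92
```

Request:
drive_tool(increments=[{"claw":0,"travel":[-0.0398,-0.0383,-0.0114],"spin":-1.92},{"claw":0,"travel":[-0.0398,-0.0383,-0.0114],"spin":-1.92},{"claw":0,"travel":[-0.0398,-0.0383,-0.0114],"spin":-1.92},{"claw":0,"travel":[-0.0398,-0.0383,-0.0114],"spin":-1.92},{"claw":0,"travel":[-0.0398,-0.0383,-0.0114],"spin":-1.92},{"claw":0,"travel":[-0.0398,-0.0383,-0.0114],"spin":-1.92},{"claw":0,"travel":[-0.0398,-0.0383,-0.0114],"spin":-1.92},{"claw":0,"travel":[-0.0398,-0.0383,-0.0114],"spin":-1.92},{"claw":0,"travel":[-0.0398,-0.0383,-0.0114],"spin":-1.92},{"claw":0,"travel":[-0.0398,-0.0383,-0.0114],"spin":-1.92},{"claw":0,"travel":[-0.0398,-0.0383,-0.0114],"spin":-1.92},{"claw":0,"travel":[-0.0398,-0.0383,-0.0114],"spin":-1.92}])

```text
time_s: 1.65
eef_pos: [590.4, -21.1, 350.9]
tool_rot: [-0.0, 1.0, 0.0, -0.0]
contact_force: [0.4, 0.7, 0.6]
grip_width: 1.001
gripper_force: 0.0
```

Request:
drive_tool(increments=[{"claw":0,"travel":[0,0,0],"spin":0},{"claw":0,"travel":[0,0,0],"spin":0}])

```text
time_s: 1.9
eef_pos: [589.1, -19.3, 350.1]
tool_rot: [0.001, 1.0, 0.0, -0.001]
contact_force: [-0.3, 0.6, -0.3]
grip_width: 1.001
gripper_force: 0.0
```

```bash
python3 - <<'E'
from h import *
print(manip.observe()['eef_pos'],theta(),manip.observe()['time_s'])
im,c=shot('wrist','w1.png'); np.save('w1.npy',c)
cv2.imwrite('pics/w1b.png',cv2.resize(im[:,:,::-1],(800,600),interpolation=cv2.INTER_CUBIC))
E
```

```text
[589.05675602 -19.29828059 350.05931339] 89.93460181853756 1.9
```

View pics/w1b.png

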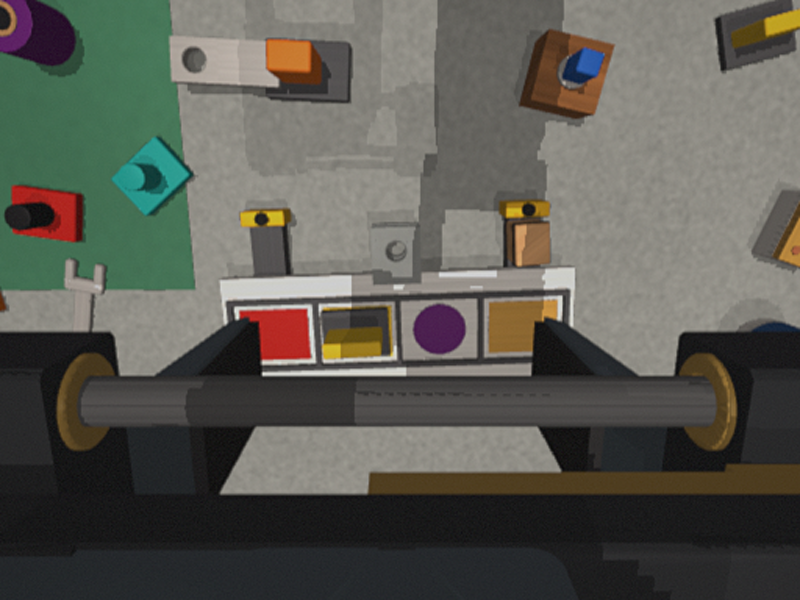

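The wrist view (800×600) shows the stops at (265,217) and (525,208), clevis hole (396,250), chock (531,243) and pin head (584,66). The bar grip is at (290,55), its eye at (195,60), the purple nest at (440,329) and the red nest at (277,334). All four nests are visible, and only the guide nest is filled.

```bash
python3 - <<'E'
from h import *
im=cv2.imread('pics/w1.png'); hsv=cv2.cvtColor(im,cv2.COLOR_BGR2HSV); c=np.load('w1.npy',allow_pickle=True).item()
def blob(name,lo,hi,z,box,show=True):
    m=cv2.inRange(hsv,np.array(lo),np.array(hi)); k=np.zeros_like(m); x0,y0,x1,y1=[int(b/1.5625) for b in box]; k[y0:y1,x0:x1]=1; m=m*k
    cs,_=cv2.findContours(m,cv2.RETR_EXTERNAL,cv2.CHAIN_APPROX_NONE); g=max(cs,key=cv2.contourArea)
    M=cv2.moments(g); u,v=M['m10']/M['m00'],M['m01']/M['m00']
    w=np.array([plane(c,*q[0],z)[:2] for q in g],np.float32); r=cv2.minAreaRect(w)
    print(name,'px',round(u),round(v),'centroid',plane(c,u,v,z)[:2].round(1),'rect',np.round(r[0],1),np.round(r[1],1),round(r[2],1)); return w
S=100
blob('purple',(125,60,40),(160,255,255),36,(400,295,480,365))
blob('red',(0,150,90),(8,255,255),36,(225,290,330,370))
blob('redpart14',(0,150,60),(8,255,255),14,(0,170,90,250))
blob('brass',(10,100,100),(25,255,255),36,(480,290,575,370))
blob('stopR',(20,120,120),(32,255,255),45,(235,200,300,235))
blob('stopL',(20,120,120),(32,255,255),45,(495,195,555,222))
blob('chock',(5,50,120),(22,170,255),64,(505,215,560,275))
blob('pinhead',(100,120,130),(125,255,255),85,(555,40,615,90))
blob('orange',(5,150,200),(18,255,255),72,(260,30,330,90))
blob('stand',(3,60,40),(20,255,200),46,(515,20,620,125))
for n,q in dict(chock=(531,240),chk2=(517,250),head=(588,60),head2=(575,75),or1=(290,52),or2=(316,68),tongue=(225,60),hole=(195,60),clev=(380,240),chole=(396,250),plate=(300,285)).items():
    print(n,hsv[int(q[1]/1.5625),int(q[0]/1.5625)])
E
python3 - <<'E'
import cv2
im=cv2.imread('pics/w1.png')
f=lambda x0,y0,x1,y1:cv2.resize(im[y0:y1,x0:x1],(400,300),interpolation=cv2.INTER_CUBIC)
cv2.imwrite('pics/crop1.png',cv2.vconcat([cv2.hconcat([f(320,10,400,70),f(305,115,385,175)]),cv2.hconcat([f(105,5,233,101),f(215,125,295,185)])]))
E
```

```text
purple px 281 210 centroid [670.1  22.6] rect [670.5  22.5] [47.4 47.7] 46.2
red px 180 213 centroid [ 674.1 -126.4] rect [ 675.6 -132.4] [48.1 61.9] 1.9
redpart14 px 34 136 centroid [ 562.1 -338.8] rect [ 563.2 -345.2] [64.3 45.6] 81.5
brass px 330 207 centroid [665.1  95.5] rect [667.7 101.6] [49.4 63. ] 2.2
stopR px 176 139 centroid [ 564.9 -124.7] rect [ 564.7 -126.3] [17.8 13.7] 89.9
stopL px 329 134 centroid [557.9  85.9] rect [558.1  86.3] [13.6 13.8] 3.0
chock px 340 156 centroid [586.3  98.9] rect [586.5  98.9] [36.2 28.4] 3.7
pinhead px 377 39 centroid [444.5 129.1] rect [444.6 129.1] [16.7 16.5] 73.2
orange px 184 35 centroid [ 436.7 -102. ] rect [ 436.7 -101.9] [31.7 19.9] 87.1
stand px 362 47 centroid [446.9 123.6] rect [447.5 123.6] [64.8 63.1] 78.0
chock [ 14 127 142]
chk2 [ 14 130 169]
head [109 187 168]
head2 [108 191  68]
or1 [ 14 193 201]
or2 [ 12 211  92]
tongue [ 14  24 183]
hole [ 23  20 101]
clev [ 23  14 141]
chole [ 26  15 134]
plate [ 30   1 205]
```

View pics/crop1.png

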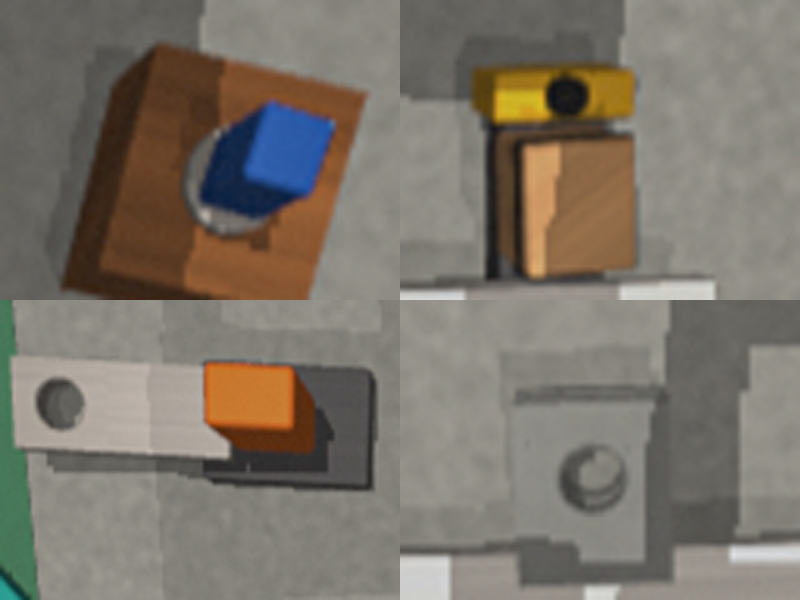

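```bash
python3 - <<'E'
from h import *
c=np.load('w1.npy',allow_pickle=True).item()
for n,u,v,z in [('head',378,39.6,89),('flange',367,45.6,51),('clevis',253.6,160.6,46),('eye',124.2,38.3,32),('grip',185,35.7,72),('chock',340.8,156,64),('die',511,155,40),('pad',(35/1.5625),213/1.5625,50)]:
    print(n,plane(c,u,v,z)[:2].round(1))
d=plane(c,124.2,38.3,32)-plane(c,185,35.7,72); print(np.hypot(*d[:2]),np.degrees(np.arctan2(d[1],d[0])))
cl=plane(c,253.6,160.6,46); a=np.radians(2); X=np.array([np.cos(a),np.sin(a)]);Y=np.array([-np.sin(a),np.cos(a)])
for n,p in dict(purple=(670.3,22.5),brass=(667.7,101.6),red=(675.6,-132.4)).items(): q=np.array(p)-cl[:2]; print(n,q@X,q@Y)
plan((586.5,98.9,95,92,8),(586.5,98.9,45,92,3))
E
```

```text
head [445.5 128.8]
flange [445.7 128.3]
clevis [594.8 -17.5]
eye [ 433.  -188.9]
grip [ 437.6 -100.8]
chock [586.2  99.4]
die [588.5 345.9]
pad [ 560.2 -332.3]
88.29861833731194 -93.02034714649884
purple 76.86546930851718 37.34908871076814
brass 77.02760334743546 116.49164181940512
red 76.75630865250106 -117.64151772701304
8 x [0.0001 0.0147 0.0319] -0.25
3 x [-0.      0.      0.0167] 0.0
```

Request:
drive_tool(increments=[{"claw":0,"travel":[0.0003,0.0148,0.0319],"spin":-0.25},{"claw":0,"travel":[0.0003,0.0148,0.0319],"spin":-0.25},{"claw":0,"travel":[0.0003,0.0148,0.0319],"spin":-0.25},{"claw":0,"travel":[0.0003,0.0148,0.0319],"spin":-0.25},{"claw":0,"travel":[0.0003,0.0148,0.0319],"spin":-0.25},{"claw":0,"travel":[0.0003,0.0148,0.0319],"spin":-0.25},{"claw":0,"travel":[0.0003,0.0148,0.0319],"spin":-0.25},{"claw":0,"travel":[0.0003,0.0148,0.0319],"spin":-0.25},{"claw":0,"travel":[0,0,0.02],"spin":0},{"claw":0,"travel":[0,0,0.02],"spin":0},{"claw":0,"travel":[0,0,0.02],"spin":0},{"claw":0,"travel":[0,0,0],"spin":0}])

```text
time_s: 3.45
eef_pos: [583.3, 99.7, 34.7]
tool_rot: [-0.018, 1.0, -0.0, -0.002]
contact_force: [0.1, 0.8, -0.4]
grip_width: 0.999
gripper_force: 0.0
```

Request:
drive_tool(increments=[{"claw":1,"travel":[0,0,0],"spin":0},{"claw":1,"travel":[0,0,0],"spin":0},{"claw":1,"travel":[0,0,0],"spin":0},{"claw":1,"travel":[0,0,0],"spin":0},{"claw":1,"travel":[0,0,0],"spin":0},{"claw":1,"travel":[0,0,0],"spin":0}], force=25)

```text
time_s: 4.2
eef_pos: [585.5, 98.8, 35.5]
tool_rot: [-0.017, 1.0, 0.0, -0.0]
contact_force: [0.3, 0.5, 0.4]
grip_width: 0.369
gripper_force: 0.0
```

Request:
drive_tool(increments=[{"claw":1,"travel":[0,0,0],"spin":0},{"claw":1,"travel":[0,0,0],"spin":0},{"claw":1,"travel":[0,0,-0.02],"spin":0},{"claw":1,"travel":[0,0,-0.025],"spin":0},{"claw":1,"travel":[0,0,-0.025],"spin":0}])

```text
time_s: 4.82
eef_pos: [585.2, 98.8, 105.9]
tool_rot: [-0.017, 1.0, 0.0, -0.0]
contact_force: [0.7, 0.5, -0.8]
grip_width: 0.331
gripper_force: 25.0
```

```bash
python3 - <<'E'
from h import *
s=manip.observe(); print(s['eef_pos'],s['grip_width'],s['gripper_force'],theta())
plan((530,215,106,92,4),(530,215,13,92,5))
E
```

```text
[585.18249931  98.84893469 105.94872425] 0.33105120322339876 24.999783039093018 91.96190155371872
4 x [ 0.0128  0.0295 -0.    ] -0.01
5 x [-0.      0.      0.0186] 0.0
```

Request:
drive_tool(increments=[{"claw":1,"travel":[0.0128,0.0295,0],"spin":0},{"claw":1,"travel":[0.0128,0.0295,0],"spin":0},{"claw":1,"travel":[0.0128,0.0295,0],"spin":0},{"claw":1,"travel":[0.0128,0.0295,0],"spin":0},{"claw":1,"travel":[0,0,0.025],"spin":0},{"claw":1,"travel":[0,0,0.025],"spin":0},{"claw":1,"travel":[0,0,0.025],"spin":0},{"claw":1,"travel":[0,0,0.015],"spin":0},{"claw":1,"travel":[0,0,0.003],"spin":0},{"claw":1,"travel":[0,0,0],"spin":0}])

```text
time_s: 6.08
eef_pos: [530.7, 215.2, 13.0]
tool_rot: [-0.017, 1.0, 0.0, 0.0]
contact_force: [-0.2, 0.3, -0.9]
grip_width: 0.329
gripper_force: 25.0
```

Request:
drive_tool(increments=[{"claw":1,"travel":[0,0,0.0015],"spin":0},{"claw":0.3,"travel":[0,0,0],"spin":0},{"claw":0,"travel":[0,0,0],"spin":0},{"claw":0,"travel":[0,0,0],"spin":0},{"claw":0,"travel":[0,0,-0.02],"spin":0},{"claw":0,"travel":[0,0,-0.045],"spin":0},{"claw":0,"travel":[0,0,-0.05],"spin":0},{"claw":0,"travel":[-0.025,0.03,-0.03],"spin":0},{"claw":0,"travel":[-0.025,0.03,-0.03],"spin":0},{"claw":0,"travel":[-0.025,0.03,-0.03],"spin":0},{"claw":0,"travel":[-0.025,0.03,-0.02],"spin":0},{"claw":0,"travel":[-0.015,0.02,0],"spin":0}])

```text
time_s: 7.58
eef_pos: [641.9, 360.6, 238.2]
tool_rot: [-0.017, 1.0, 0.001, 0.002]
contact_force: [0.0, -0.4, -0.4]
grip_width: 1.0
gripper_force: 0.0
```

```bash
cat >> h.py <<'E'
def blob(im,c,lo,hi,z,box=None):
    hsv=cv2.cvtColor(im,cv2.COLOR_RGB2HSV); m=cv2.inRange(hsv,np.array(lo),np.array(hi))
    if box: k=np.zeros_like(m); k[box[1]:box[3],box[0]:box[2]]=1; m=m*k
    cs,_=cv2.findContours(m,cv2.RETR_EXTERNAL,cv2.CHAIN_APPROX_NONE)
    for g in sorted(cs,key=cv2.contourArea)[-3:]:
        M=cv2.moments(g)
        if M['m00']<60: continue
        u,v=M['m10']/M['m00'],M['m01']/M['m00']
        r=cv2.minAreaRect(np.array([plane(c,*q[0],z)[:2] for q in g],np.float32))
        print('px',round(u),round(v),'cen',plane(c,u,v,z)[:2].round(1),'rect',np.round(r[0],1),np.round(r[1],1),round(r[2],1))
E
python3 - <<'E'
from h import *
s=manip.observe(); print(s['eef_pos'],s['time_s'],theta())
im,c=shot('wrist','w2.png'); np.save('w2.npy',c)
blob(im,c,(8,90,110),(28,255,255),40)
E
```

```text
[641.88949717 360.62437977 238.15907453] 7.575 91.98949164645529
px 114 57 cen [532.1 217.6] rect [532.3 217.6] [34.2 29.3] 2.0
px 23 183 cen [666.6 109.4] rect [666.2 107.7] [48.4 55.5] 1.9
px 255 110 cen [579.3 361.9] rect [580.3 361.6] [46.1 64.1] 71.4
```

View pics/w2.png

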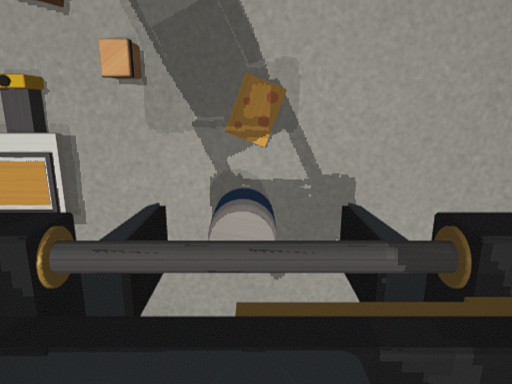

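The die's brass top is at (255,110), 46×64 mm as it should be. The chock stands at (114,57), with the can clear at (243,225).

```bash
python3 - <<'E'
from h import *
plan((580,361,70,71.4,5),(580,361,11,71.4,3))
E
```

```text
5 x [ 0.0125 -0.0017  0.0332] 4.13
3 x [-0.      0.      0.0197] -0.0
```

Request:
drive_tool(increments=[{"claw":0,"travel":[0.0125,-0.0017,0.0332],"spin":4.13},{"claw":0,"travel":[0.0125,-0.0017,0.0332],"spin":4.13},{"claw":0,"travel":[0.0125,-0.0017,0.0332],"spin":4.13},{"claw":0,"travel":[0.0125,-0.0017,0.0332],"spin":4.13},{"claw":0,"travel":[0.0125,-0.0017,0.0332],"spin":4.13},{"claw":0,"travel":[0,0,0.025],"spin":0},{"claw":0,"travel":[0,0,0.02],"spin":0},{"claw":0,"travel":[0,0,0.014],"spin":0},{"claw":1,"travel":[0,0,0],"spin":0},{"claw":1,"travel":[0,0,0],"spin":0},{"claw":1,"travel":[0,0,0],"spin":0},{"claw":1,"travel":[0,0,0],"spin":0}], force=30)

```text
time_s: 9.12
eef_pos: [578.0, 357.5, 11.8]
tool_rot: [0.162, 0.987, 0.0, 0.0]
contact_force: [-0.5, -0.3, 0.0]
grip_width: 0.594
gripper_force: 0.0
```

Request:
drive_tool(increments=[{"claw":1,"travel":[0,0,0],"spin":0},{"claw":1,"travel":[0,0,0],"spin":0},{"claw":1,"travel":[0,0,0],"spin":0},{"claw":1,"travel":[0,0,-0.02],"spin":0},{"claw":1,"travel":[0,0,-0.04],"spin":0},{"claw":1,"travel":[0,0,-0.04],"spin":0}])

```text
time_s: 9.88
eef_pos: [576.0, 355.5, 109.8]
tool_rot: [0.162, 0.987, -0.003, -0.002]
contact_force: [0.0, -0.1, -3.5]
grip_width: 0.504
gripper_force: 30.0
```

```bash
python3 - <<'E'
from h import *
s=manip.observe(); print(s['eef_pos'],s['grip_width']*91,s['gripper_force'],theta())
plan((667.7,101.6,110,2,9),(667.7,101.6,49,2,3))
E
```

```text
[576.02300344 355.53898055 109.79327371] 45.869048667077195 29.999670535326004 71.3211522748144
9 x [-0.0298 -0.0113 -0.    ] 7.7
3 x [0.     0.     0.0203] 0.0
```

```bash
python3 - <<'E'
from h import *
plan((667.7,103.6,150,2,10))
E
```

```text
10 x [-0.0268 -0.0098 -0.004 ] 6.93
```

Request:
drive_tool(increments=[{"claw":1,"travel":[-0.0268,-0.0098,-0.02],"spin":6.93},{"claw":1,"travel":[-0.0268,-0.0098,-0.02],"spin":6.93},{"claw":1,"travel":[-0.0268,-0.0098,0],"spin":6.93},{"claw":1,"travel":[-0.0268,-0.0098,0],"spin":6.93},{"claw":1,"travel":[-0.0268,-0.0098,0],"spin":6.93},{"claw":1,"travel":[-0.0268,-0.0098,0],"spin":6.93},{"claw":1,"travel":[-0.0268,-0.0098,0],"spin":6.93},{"claw":1,"travel":[-0.0268,-0.0098,0],"spin":6.93},{"claw":1,"travel":[-0.0268,-0.0098,0],"spin":6.93},{"claw":1,"travel":[-0.0268,-0.0098,0],"spin":6.93},{"claw":1,"travel":[0,0,0.03],"spin":0},{"claw":1,"travel":[0,0,0.02],"spin":0}])

```text
time_s: 11.38
eef_pos: [667.0, 103.4, 98.0]
tool_rot: [0.695, 0.719, -0.003, -0.002]
contact_force: [-0.5, -0.0, -4.2]
grip_width: 0.502
gripper_force: 30.0
```

```bash
python3 - <<'E'
from h import *
s=manip.observe(); print(s['eef_pos'],s['grip_width']*91,s['gripper_force'],theta())
im,c=shot('wrist','w3.png'); np.save('w3.npy',c)
plan((667.7,103.6,49,2,4))
E
```

```text
[667.03005395 103.42046818  97.99074066] 45.692183335118486 29.999738484621048 1.9631296117661867
4 x [0.     0.0006 0.0115] -0.0
```

View pics/w3.png

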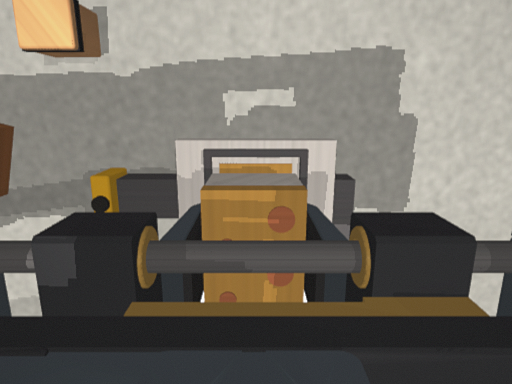

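The wrist view shows the die centred over its nest. The top's +y edge is at row 187, cols 203-304, and the nest's rim is at rows 149-157, cols 204-308.

```bash
python3 - <<'E'
from h import *
c=np.load('w3.npy',allow_pickle=True).item()
print('die edge',plane(c,203,187,127)[:2],plane(c,304,187,127)[:2])
print('rim in/out',plane(c,256,157,42)[:2],plane(c,256,149,42)[:2],'patch edge',plane(c,256,164,36)[:2]); print('rim x',plane(c,204,155,42)[:2],plane(c,308,155,42)[:2])
E
```

```text
die edge [644.67420693 136.3129668 ] [687.44761359 137.81561677]
rim in/out [667.13843522 137.9060389 ] [666.9510503  143.22012482] patch edge [667.33997771 132.23875589]
rim x [632.55106587 138.05031529] [701.55683401 140.42715812]
```

Request:
drive_tool(increments=[{"claw":1,"travel":[-0.003,0.001,0.01],"spin":0},{"claw":1,"travel":[0,0,0.015],"spin":0},{"claw":1,"travel":[0,0,0.013],"spin":0},{"claw":1,"travel":[0,0,0.008],"spin":0},{"claw":1,"travel":[0,0,0.003],"spin":0},{"claw":1,"travel":[0,0,0],"spin":0}])

```text
time_s: 12.18
eef_pos: [670.9, 102.2, 52.1]
tool_rot: [0.695, 0.719, 0.0, 0.0]
contact_force: [-0.6, -0.0, -3.6]
grip_width: 0.501
gripper_force: 30.0
```

Request:
drive_tool(increments=[{"claw":1,"travel":[0,0,0],"spin":0},{"claw":1,"travel":[0,0,0],"spin":0}])

```text
time_s: 12.42
eef_pos: [671.0, 102.2, 52.5]
tool_rot: [0.695, 0.719, 0.0, 0.0]
contact_force: [1.2, -0.7, -4.6]
grip_width: 0.5
gripper_force: 30.0
```

```bash
python3 - <<'E'
from h import *
s=manip.observe(); print(s['eef_pos'],s['qvel'].round(3),theta())
im,c=shot('wrist','w4.png'); np.save('w4.npy',c); print(manip.observe()['eef_pos'])
E
```

```text
[671.04883618 102.20362185  52.54585774] [-0.001  0.001  0.001 -0.001  0.002 -0.001] 2.0131026439511928
[670.95814062 102.17281136  52.47391   ]
```

View pics/w4.png

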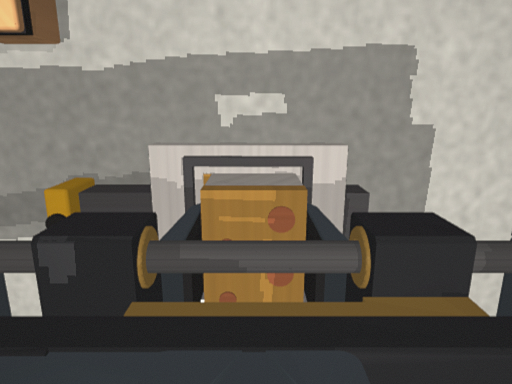

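```bash
python3 - <<'E'
from h import *
c=np.load('w4.npy',allow_pickle=True).item()
print('die edge',plane(c,203,187,81)[:2],plane(c,304,187,81)[:2])
print('rim in/out',plane(c,250,166,42)[:2],plane(c,250,156,42)[:2]); print('rim x out',plane(c,184,160,42)[:2],plane(c,312,160,42)[:2],'in',plane(c,194,180,42)[:2],plane(c,303,180,42)[:2])
E
```

```text
die edge [648.37060657 134.87629646] [691.33585135 136.3437198 ]
rim in/out [667.93020264 138.12091461] [667.75836383 143.48944611]
rim x out [632.69820328 140.14903898] [700.83516837 142.48008121] in [637.95551524 129.44758156] [696.78168316 131.45760204]
```

The die is just inside the rim, with its edge at row 187 and the rim's inner edge at row 166. I will trim it by −3 mm in x and −1.5 mm in y, then set it down.

Request:
drive_tool(increments=[{"claw":1,"travel":[-0.0015,-0.003,0],"spin":0},{"claw":1,"travel":[0,0,0.002],"spin":0},{"claw":1,"travel":[0,0,0.002],"spin":0},{"claw":1,"travel":[0,0,0.001],"spin":0},{"claw":1,"travel":[0,0,0],"spin":0},{"claw":1,"travel":[0,0,0],"spin":0}])

```text
time_s: 13.22
eef_pos: [667.8, 100.6, 47.8]
tool_rot: [0.695, 0.719, 0.0, 0.0]
contact_force: [-2.5, 0.2, 4.3]
grip_width: 0.502
gripper_force: 30.0
```

Request:
drive_tool(increments=[{"claw":0.3,"travel":[0,0,0],"spin":0},{"claw":0.3,"travel":[0,0,0],"spin":0},{"claw":0.3,"travel":[0,0,0],"spin":0},{"claw":0.3,"travel":[0,0,-0.01],"spin":0},{"claw":0.2,"travel":[0,0,-0.03],"spin":0},{"claw":0,"travel":[0,0,-0.05],"spin":0},{"claw":0,"travel":[0,0,-0.05],"spin":0},{"claw":0,"travel":[0,0,0],"spin":0}])

```text
time_s: 14.22
eef_pos: [670.6, 100.9, 193.4]
tool_rot: [0.695, 0.719, 0.005, 0.004]
contact_force: [-0.7, -0.7, -0.9]
grip_width: 0.999
gripper_force: 0.0
```

```bash
python3 - <<'E'
from h import *
print(manip.observe()['eef_pos'])
plan((470,-420,250,2,12))
E
```

```text
[670.64179625 100.94747783 193.3572021 ]
12 x [-0.0428 -0.0182 -0.0047] 0.0
```

Request:
drive_tool(increments=[{"claw":0,"travel":[-0.0428,-0.0182,-0.0047],"spin":0},{"claw":0,"travel":[-0.0428,-0.0182,-0.0047],"spin":0},{"claw":0,"travel":[-0.0428,-0.0182,-0.0047],"spin":0},{"claw":0,"travel":[-0.0428,-0.0182,-0.0047],"spin":0},{"claw":0,"travel":[-0.0428,-0.0182,-0.0047],"spin":0},{"claw":0,"travel":[-0.0428,-0.0182,-0.0047],"spin":0},{"claw":0,"travel":[-0.0428,-0.0182,-0.0047],"spin":0},{"claw":0,"travel":[-0.0428,-0.0182,-0.0047],"spin":0},{"claw":0,"travel":[-0.0428,-0.0182,-0.0047],"spin":0},{"claw":0,"travel":[-0.0428,-0.0182,-0.0047],"spin":0},{"claw":0,"travel":[-0.0428,-0.0182,-0.0047],"spin":0},{"claw":0,"travel":[-0.0428,-0.0182,-0.0047],"spin":0}])

```text
time_s: 15.72
eef_pos: [466.6, -421.5, 243.0]
tool_rot: [0.695, 0.719, 0.0, -0.001]
contact_force: [0.0, 0.5, -0.3]
grip_width: 0.999
gripper_force: 0.0
```

Request:
drive_tool(increments=[{"claw":0,"travel":[0,0,0],"spin":0},{"claw":0,"travel":[0,0,0],"spin":0},{"claw":0,"travel":[0,0,0],"spin":0}])

```text
time_s: 16.1
eef_pos: [468.0, -419.1, 243.1]
tool_rot: [0.694, 0.72, 0.0, -0.0]
contact_force: [0.1, 0.7, 0.6]
grip_width: 1.001
gripper_force: 0.0
```

```bash
python3 - <<'E'
from h import *
print(manip.observe()['eef_pos'],theta())
im,c=shot('wrist','w5.png'); np.save('w5.npy',c)
t,ct=shot('top','top5.png')
print('purple60');blob(im,c,(125,60,30),(165,255,255),60)
print('red14');blob(im,c,(0,150,90),(6,255,255),14)
cv2.imwrite('pics/w5b.png',cv2.hconcat([cv2.resize(im[:,:,::-1],(400,300),interpolation=cv2.INTER_AREA),cv2.resize(t[100:300,120:400,::-1],(400,300))]))
E
```

```text
[ 467.95600015 -419.1434435   243.11526095] 2.0915251401644586
purple60
px 197 83 cen [ 409.1 -330.5] rect [ 409.3 -330.1] [52.5 47.3] 2.0
red14
px 338 108 cen [ 560.9 -349.1] rect [ 563.1 -350. ] [59.  45.5] 81.6
```

View pics/w5b.png

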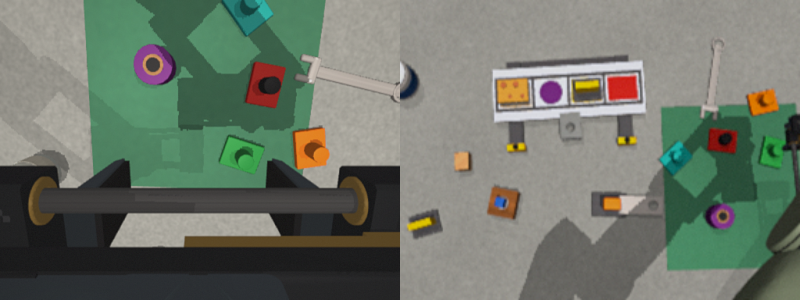

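Left half, from the wrist: roll top at (153,65), red pad with knob at (270,86), look-alikes beside it. Right half, from above: the die sits squarely in its nest at (513,92).

```bash
python3 - <<'E'
from h import *
c=np.load('w5.npy',allow_pickle=True).item()
print('roll',plane(c,195.8,83.2,60)[:2],'knob',plane(c,345.6,109.5,50)[:2])
plan((408.5,-330.2,90,2,6))
E
```

```text
roll [ 407.62458956 -330.87794078] knob [ 560.79252637 -350.77195311]
6 x [ 0.0152 -0.0094  0.0256] 0.02
```

Request:
drive_tool(increments=[{"claw":0,"travel":[0.015,-0.0095,0.0256],"spin":0},{"claw":0,"travel":[0.015,-0.0095,0.0256],"spin":0},{"claw":0,"travel":[0.015,-0.0095,0.0256],"spin":0},{"claw":0,"travel":[0.015,-0.0095,0.0256],"spin":0},{"claw":0,"travel":[0.015,-0.0095,0.0256],"spin":0},{"claw":0,"travel":[0.015,-0.0095,0.0256],"spin":0},{"claw":0,"travel":[0,0,0.02],"spin":0},{"claw":0,"travel":[0,0,0.02],"spin":0},{"claw":0,"travel":[0,0,0.02],"spin":0},{"claw":0,"travel":[0,0,0.01],"spin":0},{"claw":0,"travel":[0,0,0],"spin":0},{"claw":0,"travel":[0,0,0],"spin":0}], force=25)

```text
time_s: 17.7
eef_pos: [408.0, -332.7, 20.5]
tool_rot: [0.694, 0.72, 0.0, 0.001]
contact_force: [-0.2, 0.2, -0.1]
grip_width: 0.996
gripper_force: 0.0
```

Request:
drive_tool(increments=[{"claw":1,"travel":[0,0,0],"spin":0},{"claw":1,"travel":[0,0,0],"spin":0},{"claw":1,"travel":[0,0,0],"spin":0},{"claw":1,"travel":[0,0,0],"spin":0},{"claw":1,"travel":[0,0,0],"spin":0},{"claw":1,"travel":[0,0,0],"spin":0},{"claw":1,"travel":[0,0,0],"spin":0}])

```text
time_s: 18.58
eef_pos: [407.4, -332.5, 19.9]
tool_rot: [0.695, 0.719, 0.0, -0.0]
contact_force: [-1.1, 1.1, 0.9]
grip_width: 0.543
gripper_force: 25.0
```

```bash
python3 - <<'E'
from h import *
s=manip.observe(); p=s['eef_pos']; print(leg(p+[0,0,110],theta(),(670.3,20.8,130),2,11))
E
```

```text
(array([ 0.0313,  0.025 , -0.    ]), np.float64(0.0))
```

Request:
drive_tool(increments=[{"claw":1,"travel":[0,0,-0.02],"spin":0},{"claw":1,"travel":[0,0,-0.04],"spin":0},{"claw":1,"travel":[0,0,-0.05],"spin":0},{"claw":1,"travel":[0.0313,0.025,0],"spin":0},{"claw":1,"travel":[0.0313,0.025,0],"spin":0},{"claw":1,"travel":[0.0313,0.025,0],"spin":0},{"claw":1,"travel":[0.0313,0.025,0],"spin":0},{"claw":1,"travel":[0.0313,0.025,0],"spin":0},{"claw":1,"travel":[0.0313,0.025,0],"spin":0},{"claw":1,"travel":[0.0313,0.025,0],"spin":0},{"claw":1,"travel":[0.0313,0.025,0],"spin":0},{"claw":1,"travel":[0.0313,0.025,0],"spin":0}])

```text
time_s: 20.08
eef_pos: [622.7, -41.8, 129.1]
tool_rot: [0.695, 0.719, -0.0, -0.001]
contact_force: [1.0, 0.0, -2.0]
grip_width: 0.548
gripper_force: 25.0
```

Request:
drive_tool(increments=[{"claw":1,"travel":[0.0313,0.025,0],"spin":0},{"claw":1,"travel":[0.0313,0.025,0],"spin":0},{"claw":1,"travel":[0,0,0],"spin":0},{"claw":1,"travel":[0,0,0],"spin":0},{"claw":1,"travel":[0,0,0],"spin":0}])

```text
time_s: 20.7
eef_pos: [669.4, 20.3, 129.6]
tool_rot: [0.695, 0.719, -0.0, -0.0]
contact_force: [0.6, -0.9, -2.2]
grip_width: 0.542
gripper_force: 25.0
```

```bash
python3 - <<'E'
from h import *
plan((670.3,20.8,65,2,5))
E
```

```text
5 x [0.0001 0.0002 0.0129] -0.01
```

Request:
drive_tool(increments=[{"claw":1,"travel":[0.0005,0.001,0.02],"spin":0},{"claw":1,"travel":[0,0,0.02],"spin":0},{"claw":1,"travel":[0,0,0.018],"spin":0},{"claw":1,"travel":[0,0,0.01],"spin":0},{"claw":1,"travel":[0,0,0.004],"spin":0},{"claw":1,"travel":[0,0,0.002],"spin":0},{"claw":1,"travel":[0,0,0],"spin":0},{"claw":1,"travel":[0,0,0],"spin":0}])

```text
time_s: 21.7
eef_pos: [671.5, 21.9, 56.4]
tool_rot: [0.695, 0.719, 0.0, 0.0]
contact_force: [-0.0, 0.3, -1.9]
grip_width: 0.546
gripper_force: 25.0
```

Request:
drive_tool(increments=[{"claw":1,"travel":[0,0,0.001],"spin":0},{"claw":0.3,"travel":[0,0,0],"spin":0},{"claw":0.3,"travel":[0,0,0],"spin":0},{"claw":0.3,"travel":[0,0,0],"spin":0},{"claw":0.3,"travel":[0,0,-0.02],"spin":0},{"claw":0.3,"travel":[0,0,-0.03],"spin":0},{"claw":0.3,"travel":[0,0,-0.04],"spin":0},{"claw":0.3,"travel":[0,0,-0.04],"spin":0},{"claw":0.3,"travel":[0,0,0],"spin":0},{"claw":0.3,"travel":[0,0,0],"spin":0}])

```text
time_s: 22.95
eef_pos: [670.6, 21.8, 184.0]
tool_rot: [0.695, 0.719, -0.0, -0.001]
contact_force: [-0.0, -0.2, -0.4]
grip_width: 0.699
gripper_force: 0.0
```

```bash
python3 - <<'E'
from h import *
plan((565,-430,200,-8.4,10))
t,ct=shot('top','top6.png')
print('purple96');blob(t,ct,(125,60,30),(165,255,255),96,(150,120,330,190))
cv2.imwrite('pics/top6c.png',cv2.resize(t[120:220,160:300,::-1],(700,500),interpolation=cv2.INTER_CUBIC))
E
```

```text
10 x [-0.0457 -0.0085 -0.0016] 1.04
purple96
```

Request:
drive_tool(increments=[{"claw":0.4,"travel":[-0.0457,-0.0085,-0.0016],"spin":1.04},{"claw":0.5,"travel":[-0.0457,-0.0085,-0.0016],"spin":1.04},{"claw":0.5,"travel":[-0.0457,-0.0085,-0.0016],"spin":1.04},{"claw":0.5,"travel":[-0.0457,-0.0085,-0.0016],"spin":1.04},{"claw":0.5,"travel":[-0.0457,-0.0085,-0.0016],"spin":1.04},{"claw":0.5,"travel":[-0.0457,-0.0085,-0.0016],"spin":1.04},{"claw":0.5,"travel":[-0.0457,-0.0085,-0.0016],"spin":1.04},{"claw":0.5,"travel":[-0.0457,-0.0085,-0.0016],"spin":1.04},{"claw":0.5,"travel":[-0.0457,-0.0085,-0.0016],"spin":1.04},{"claw":0.5,"travel":[-0.0457,-0.0085,-0.0016],"spin":1.04},{"claw":0.5,"travel":[0,0,0],"spin":0},{"claw":0.5,"travel":[0,0,0],"spin":0}])

```text
time_s: 24.5
eef_pos: [564.8, -429.4, 199.2]
tool_rot: [0.757, 0.653, 0.0, -0.002]
contact_force: [-0.2, -0.5, -0.3]
grip_width: 0.501
gripper_force: 0.0
```

```bash
python3 - <<'E'
from h import *
print(manip.observe()['eef_pos'],theta())
im,c=shot('wrist','w7.png'); np.save('w7.npy',c)
t,ct=shot('top','top7.png')
print('red14');blob(im,c,(0,140,60),(6,255,255),14)
print('knob');blob(im,c,(0,0,0),(180,255,42),50,(150,40,370,190))
cv2.imwrite('pics/w7b.png',cv2.hconcat([cv2.resize(im[0:225,100:400,::-1],(400,300),interpolation=cv2.INTER_AREA),cv2.resize(t[120:220,160:293,::-1],(400,300))]))
E
```

```text
[ 564.78601207 -429.37478103  199.15395284] -8.400592445992988
red14
px 242 96 cen [ 564.1 -349.5] rect [ 563.9 -350. ] [59.3 45. ] 81.9
knob
px 238 100 cen [ 561.5 -354.6] rect [ 562.7 -354.3] [12.7 21.9] 74.1
```

View pics/w7b.png

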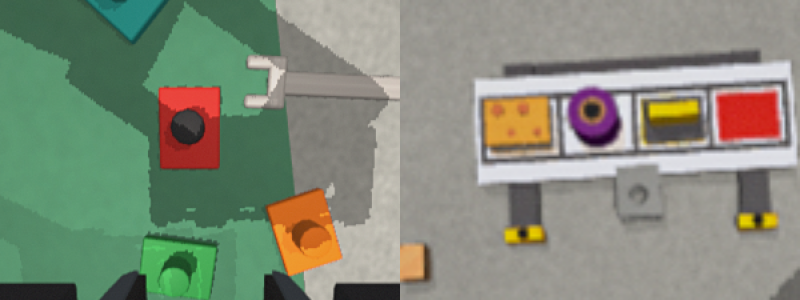

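Left: the pad's red plate (190,127) and black knob (188,127), with the spanner's jaws at (250-285,80), so the fingers should stay narrow. Right: the roll stands upright in its nest, with the die and guide in theirs.

```bash
python3 - <<'E'
from h import *
c=np.load('w7.npy',allow_pickle=True).item(); print('knob',plane(c,241,95,50)[:2])
plan((563.7,-350.2,75,-8.2,5))
E
```

```text
knob [ 564.56745441 -350.43565307]
5 x [ 0.0155 -0.0026  0.025 ] -0.02
```

Request:
drive_tool(increments=[{"claw":0.6,"travel":[0.0155,-0.0025,0.025],"spin":0},{"claw":0.6,"travel":[0.0155,-0.0025,0.025],"spin":0},{"claw":0.6,"travel":[0.0155,-0.0025,0.025],"spin":0},{"claw":0.6,"travel":[0.0155,-0.0025,0.025],"spin":0},{"claw":0.6,"travel":[0.0155,-0.0025,0.025],"spin":0},{"claw":0.6,"travel":[0,0,0],"spin":0},{"claw":0.6,"travel":[0,0,0],"spin":0},{"claw":0.6,"travel":[0,0,0],"spin":0}])

```text
time_s: 25.6
eef_pos: [565.0, -352.5, 77.3]
tool_rot: [0.757, 0.653, 0.0, 0.001]
contact_force: [0.7, -1.1, 0.2]
grip_width: 0.402
gripper_force: 0.0
```

Request:
drive_tool(increments=[{"claw":0.6,"travel":[0.002,-0.001,0.015],"spin":0},{"claw":0.6,"travel":[0,0,0.02],"spin":0},{"claw":0.6,"travel":[0,0,0.02],"spin":0},{"claw":0.6,"travel":[0,0,0],"spin":0},{"claw":1,"travel":[0,0,0],"spin":0},{"claw":1,"travel":[0,0,0],"spin":0},{"claw":1,"travel":[0,0,0],"spin":0},{"claw":1,"travel":[0,0,0],"spin":0}], force=30)

```text
time_s: 26.6
eef_pos: [563.9, -349.9, 21.6]
tool_rot: [0.757, 0.653, 0.0, 0.001]
contact_force: [0.2, -1.2, 2.6]
grip_width: 0.255
gripper_force: 30.0
```

```bash
python3 - <<'E'
from h import *
s=manip.observe(); p=s['eef_pos']; print(p,s['grip_width']*91,s['gripper_force'])
print(leg(p+[0,0,100],theta(),(675.8,-132.7,p[2]+100),2,8))
E
```

```text
[ 563.94235303 -349.9055483    21.634555  ] 23.175896484835484 30.0007626414299
(array([ 0.0281,  0.0121, -0.    ]), np.float64(-1.3))
```

Request:
drive_tool(increments=[{"claw":1,"travel":[0,0,-0.02],"spin":0},{"claw":1,"travel":[0,0,-0.04],"spin":0},{"claw":1,"travel":[0,0,-0.04],"spin":0},{"claw":1,"travel":[0.0281,0.0121,0],"spin":-1.28},{"claw":1,"travel":[0.0281,0.0121,0],"spin":-1.28},{"claw":1,"travel":[0.0281,0.0121,0],"spin":-1.28},{"claw":1,"travel":[0.0281,0.0121,0],"spin":-1.28},{"claw":1,"travel":[0.0281,0.0121,0],"spin":-1.28},{"claw":1,"travel":[0.0281,0.0121,0],"spin":-1.28},{"claw":1,"travel":[0.0281,0.0121,0],"spin":-1.28},{"claw":1,"travel":[0.0281,0.0121,0],"spin":-1.28},{"claw":1,"travel":[0,0,0],"spin":0}])

```text
time_s: 28.1
eef_pos: [675.3, -129.8, 120.2]
tool_rot: [0.695, 0.719, -0.0, -0.001]
contact_force: [-0.3, -0.1, -2.0]
grip_width: 0.257
gripper_force: 30.0
```

Request:
drive_tool(increments=[{"claw":1,"travel":[0,0,0],"spin":0},{"claw":1,"travel":[0,0,0],"spin":0}])

```text
time_s: 28.35
eef_pos: [674.6, -133.1, 120.7]
tool_rot: [0.696, 0.718, -0.0, -0.0]
contact_force: [-0.9, -0.5, -1.2]
grip_width: 0.259
gripper_force: 30.0
```

```bash
python3 - <<'E'
from h import *
plan((675.8,-132.7,66,2,4))
im,c=shot('wrist','w8.png'); np.save('w8.npy',c)
# red plate (held, its top ~ z-21.6+14) and nest rim
z=manip.observe()['eef_pos'][2]-21.6+14
print(z);blob(im,c,(0,140,60),(6,255,255),z)
E
```

```text
4 x [0.0001 0.0003 0.0137] -0.05
113.16451474713324
px 254 186 cen [ 674.  -107.2] rect [ 673.8 -112.3] [45.1 42. ] 1.7
```

View pics/w8.png

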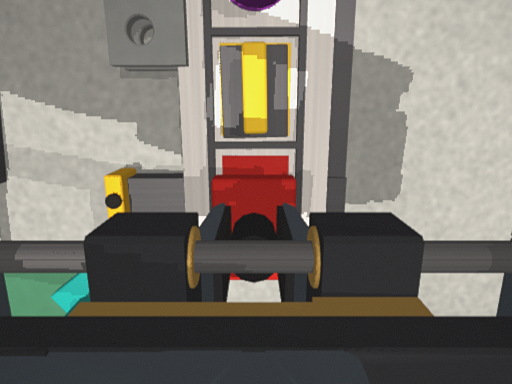

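The pad hangs straight over its nest. Its plate's +y edge is at row 177, cols 213-295, and the rim line's inner edge is at row 149, cols 215-297.

```bash
python3 - <<'E'
from h import *
c=np.load('w8.npy',allow_pickle=True).item()
print(plane(c,213,177,113.1)[:2],plane(c,295,177,113.1)[:2],'rim',plane(c,254,149,42)[:2],plane(c,254,142,42)[:2],'patch',plane(c,222,157,36)[:2],plane(c,288,157,36)[:2])
E
```

```text
[ 652.1887923  -103.11311179] [ 695.62635192 -101.78618553] rim [673.76608336 -95.84730154] [673.61016263 -90.78195709] patch [ 650.00768853 -103.26132898] [ 699.4396999 -101.7538724]
```

Request:
drive_tool(increments=[{"claw":1,"travel":[0.0003,0.001,0.02],"spin":0},{"claw":1,"travel":[0,0,0.02],"spin":0},{"claw":1,"travel":[0,0,0.013],"spin":0},{"claw":1,"travel":[0,0,0.006],"spin":0},{"claw":1,"travel":[0,0,0.003],"spin":0},{"claw":1,"travel":[0,0,0],"spin":0},{"claw":1,"travel":[0,0,0],"spin":0}])

```text
time_s: 29.28
eef_pos: [676.5, -131.9, 59.5]
tool_rot: [0.696, 0.718, 0.0, 0.0]
contact_force: [-0.8, -0.6, -3.0]
grip_width: 0.258
gripper_force: 30.0
```

Request:
drive_tool(increments=[{"claw":1,"travel":[0,0,0.0015],"spin":0},{"claw":1,"travel":[0,0,0.0005],"spin":0},{"claw":0.5,"travel":[0,0,0],"spin":0},{"claw":0.5,"travel":[0,0,0],"spin":0},{"claw":0.5,"travel":[0,0,0],"spin":0},{"claw":0.5,"travel":[0,0,-0.02],"spin":0},{"claw":0.5,"travel":[0,0,-0.03],"spin":0},{"claw":0.4,"travel":[0,0,-0.04],"spin":0},{"claw":0.4,"travel":[0,0,0],"spin":0},{"claw":0.4,"travel":[0,0,0],"spin":0}])

```text
time_s: 30.52
eef_pos: [675.6, -131.7, 146.2]
tool_rot: [0.696, 0.718, -0.0, -0.001]
contact_force: [-1.1, 0.3, -0.8]
grip_width: 0.602
gripper_force: 0.0
```

```bash
python3 - <<'E'
from h import *
s=manip.observe(); print(s['eef_pos'])
plan((437.6,-100.8,110,-3,7))
E
```

```text
[ 675.58656118 -131.68752707  146.15193111]
7 x [ 0.0043 -0.034   0.0052] 0.69
```

Request:
drive_tool(increments=[{"claw":0.4,"travel":[0.0043,-0.034,0.0052],"spin":0.69},{"claw":0.4,"travel":[0.0043,-0.034,0.0052],"spin":0.69},{"claw":0.4,"travel":[0.0043,-0.034,0.0052],"spin":0.69},{"claw":0.4,"travel":[0.0043,-0.034,0.0052],"spin":0.69},{"claw":0.4,"travel":[0.0043,-0.034,0.0052],"spin":0.69},{"claw":0.4,"travel":[0.0043,-0.034,0.0052],"spin":0.69},{"claw":0.4,"travel":[0.0043,-0.034,0.0052],"spin":0.69},{"claw":0.4,"travel":[0,0,0],"spin":0},{"claw":0.4,"travel":[0,0,0],"spin":0},{"claw":0.4,"travel":[0,0,0],"spin":0}])

```text
time_s: 31.78
eef_pos: [439.4, -101.0, 110.3]
tool_rot: [0.725, 0.689, 0.0, 0.0]
contact_force: [-0.3, -0.2, 1.0]
grip_width: 0.605
gripper_force: 0.0
```

```bash
python3 - <<'E'
from h import *
s=manip.observe(); print(s['eef_pos'],theta())
plan((437.6,-100.8,38,-3,5))
t,ct=shot('top','top9.png')
print('red'); blob(t,ct,(0,140,60),(8,255,255),50,(255,140,300,180))
E
```

```text
[ 439.38182015 -101.00750785  110.3079274 ] -2.9763804355510093
5 x [ 0.     -0.0004  0.0145] 0.0
red
px 275 159 cen [ 671.1 -134.3] rect [ 673.2 -134.4] [47.  58.2] 2.7
```

Request:
drive_tool(increments=[{"claw":0.4,"travel":[0,-0.0018,0.02],"spin":0},{"claw":0.4,"travel":[0,0,0.02],"spin":0},{"claw":0.4,"travel":[0,0,0.02],"spin":0},{"claw":0.4,"travel":[0,0,0.012],"spin":0},{"claw":0.4,"travel":[0,0,0],"spin":0},{"claw":1,"travel":[0,0,0],"spin":0},{"claw":1,"travel":[0,0,0],"spin":0},{"claw":1,"travel":[0,0,0],"spin":0},{"claw":1,"travel":[0,0,0],"spin":0},{"claw":1,"travel":[0,0,0],"spin":0}], force=45)

```text
time_s: 33.08
eef_pos: [437.0, -100.8, 38.8]
tool_rot: [0.725, 0.688, 0.0, 0.0]
contact_force: [0.4, -0.1, 2.3]
grip_width: 0.264
gripper_force: 45.0
```

```bash
python3 - <<'E'
from h import *
s=manip.observe(); p=s['eef_pos']; print(p,theta(),s['grip_width']*91,s['gripper_force'],s['contact_force'])
print(leg(p+[0,0,15],theta(),(440,-23.2,p[2]+15),theta()+95,11))
E
```

```text
[ 437.03510896 -100.78085321   38.79993427] -2.9823648634878195 24.06253582630973 44.99757170677185 [ 0.38252785 -0.10024994  2.33510915]
(array([ 0.0059,  0.0053, -0.    ]), np.float64(-8.64))
```

Request:
drive_tool(increments=[{"claw":1,"travel":[0,0,-0.015],"spin":0},{"claw":1,"travel":[0.0059,0.0053,0],"spin":-8.64},{"claw":1,"travel":[0.0059,0.0053,0],"spin":-8.64},{"claw":1,"travel":[0.0059,0.0053,0],"spin":-8.64},{"claw":1,"travel":[0.0059,0.0053,0],"spin":-8.64},{"claw":1,"travel":[0.0059,0.0053,0],"spin":-8.64},{"claw":1,"travel":[0.0059,0.0053,0],"spin":-8.64},{"claw":1,"travel":[0.0059,0.0053,0],"spin":-8.64},{"claw":1,"travel":[0.0059,0.0053,0],"spin":-8.64},{"claw":1,"travel":[0.0059,0.0053,0],"spin":-8.64},{"claw":1,"travel":[0.0059,0.0053,0],"spin":-8.64},{"claw":1,"travel":[0.0059,0.0053,0],"spin":-8.64}])

```text
time_s: 34.58
eef_pos: [437.5, -22.8, 52.7]
tool_rot: [-0.021, 1.0, 0.0, -0.001]
contact_force: [1.1, -0.4, -4.4]
grip_width: 0.267
gripper_force: 45.0
```

Request:
drive_tool(increments=[{"claw":1,"travel":[0,0,0],"spin":0},{"claw":1,"travel":[0,0,0],"spin":0},{"claw":1,"travel":[0,0,0],"spin":0}])

```text
time_s: 34.95
eef_pos: [439.0, -23.3, 53.3]
tool_rot: [-0.017, 1.0, 0.0, -0.0]
contact_force: [0.6, -0.0, -4.6]
grip_width: 0.258
gripper_force: 45.0
```

```bash
python3 - <<'E'
from h import *
s=manip.observe(); p=s['eef_pos']; print(p,theta(),s['contact_force'])
plan((440,-23.2,39.8,92,2),(506.9,-21,39.8,92,6))
E
```

```text
[438.95135023 -23.26638568  53.31781686] 91.9800197346903 [ 0.59676079 -0.0459468  -4.61360262]
2 x [-0.0005  0.      0.0068] -0.01
6 x [-0.0112 -0.     -0.    ] 0.0
```

Request:
drive_tool(increments=[{"claw":1,"travel":[-0.0005,0,0.007],"spin":0},{"claw":1,"travel":[-0.0005,0,0.006],"spin":0},{"claw":1,"travel":[-0.01,0,0],"spin":0},{"claw":1,"travel":[-0.01,0,0],"spin":0},{"claw":1,"travel":[0,0,0],"spin":0},{"claw":1,"travel":[0,0,0],"spin":0}])

```text
time_s: 35.7
eef_pos: [459.6, -22.3, 40.4]
tool_rot: [-0.018, 1.0, 0.0, -0.0]
contact_force: [-0.4, 0.2, -3.6]
grip_width: 0.26
gripper_force: 45.0
```

```bash
python3 - <<'E'
from h import *
s=manip.observe(); p=s['eef_pos']; print(p,theta(),s['contact_force'])
plan((506.9,-21,40,92,6))
t,ct=shot('top','top10.png'); im,c=shot('scene','sc10.png')
for q,n in [((594.8,-17.9,46),'clevis'),((p[0]+88,p[1]+3,33),'eye')]: print(n,proj(ct,q),proj(c,q))
u,v=[int(x) for x in proj(ct,(570,-20,40))]; a,b=[int(x) for x in proj(c,(560,-20,40))]
f=lambda i,u,v,w,h:cv2.resize(i[v-h:v+h,u-w:u+w,::-1],(400,400),interpolation=cv2.INTER_CUBIC)
cv2.imwrite('pics/ins.png',cv2.hconcat([f(t,u,v,40,40),f(im,a,b,50,50)])); print(u,v,a,b)
E
```

```text
[459.64321484 -22.27412051  40.40557516] 92.06476811212195 [-0.43204613  0.1754703  -3.56232174]
6 x [-0.0079 -0.0001  0.0001] 0.01
clevis (np.float64(237.95843437198448), np.float64(184.29332960284722)) (np.float64(278.67676506766736), np.float64(199.29193657819454))
eye (np.float64(238.87657653836183), np.float64(200.12190717578713)) (np.float64(267.1077034181114), np.float64(193.66027437049556))
238 192 269 194
```

View pics/ins.png

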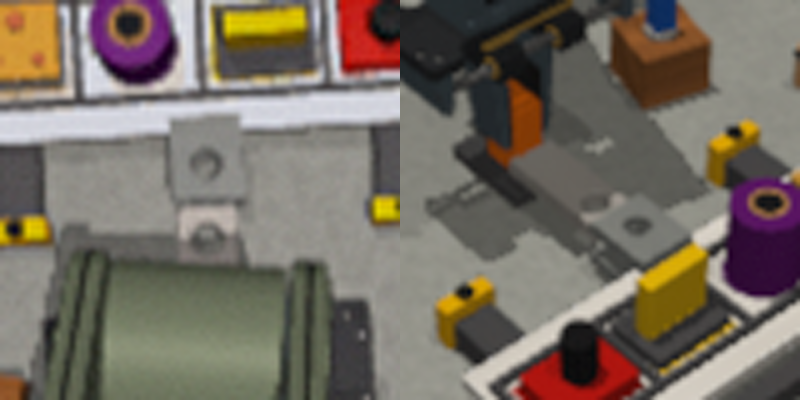

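Left, from above: the tongue lies in line with the clevis, with the clevis hole at (205,163) and the eye at (207,237). Right, from the scene camera: the tongue is level with the mouth, and all four nests are filled.

Request:
drive_tool(increments=[{"claw":1,"travel":[-0.0077,-0.0008,0],"spin":0},{"claw":1,"travel":[-0.0077,0,0],"spin":0},{"claw":1,"travel":[-0.0077,0,0],"spin":0},{"claw":1,"travel":[-0.0077,0,0],"spin":0},{"claw":1,"travel":[-0.0077,0,0],"spin":0},{"claw":1,"travel":[-0.0077,0,0],"spin":0},{"claw":1,"travel":[0,0,0],"spin":0},{"claw":1,"travel":[0,0,0],"spin":0},{"claw":1,"travel":[0,0,0],"spin":0}])

```text
time_s: 36.92
eef_pos: [505.8, -21.5, 40.4]
tool_rot: [-0.018, 1.0, 0.0, -0.0]
contact_force: [-0.5, 0.1, -3.5]
grip_width: 0.262
gripper_force: 45.0
```

Request:
drive_tool(increments=[{"claw":1,"travel":[0,0,0.0014],"spin":0},{"claw":0.5,"travel":[0,0,0],"spin":0},{"claw":0.4,"travel":[0,0,0],"spin":0},{"claw":0.4,"travel":[0,0,0],"spin":0},{"claw":0.4,"travel":[0,0,-0.02],"spin":0},{"claw":0.4,"travel":[0,0,-0.04],"spin":0},{"claw":0.4,"travel":[-0.02,0.012,-0.04],"spin":0},{"claw":0.4,"travel":[-0.03,0.018,-0.05],"spin":0},{"claw":0.4,"travel":[-0.03,0.018,-0.05],"spin":0},{"claw":0.4,"travel":[-0.025,0.012,-0.05],"spin":0},{"claw":0.4,"travel":[0,0,0],"spin":0},{"claw":0.4,"travel":[0,0,0],"spin":0}])

```text
time_s: 38.42
eef_pos: [608.0, 42.2, 288.0]
tool_rot: [-0.018, 1.0, -0.0, -0.001]
contact_force: [0.1, 0.1, 0.0]
grip_width: 0.599
gripper_force: 0.0
```

```bash
python3 - <<'E'
from h import *
s=manip.observe(); p=s['eef_pos']; print(p,theta(),s['contact_force'])
im,c=shot('wrist','w11.png'); np.save('w11.npy',c)
u,v=[int(x) for x in proj(c,(594.8,-17.9,46))]; a,b=[int(x) for x in proj(c,(445.5,128.6,70))]; print(u,v,a,b)
f=lambda i,u,v,w,h:cv2.resize(i[max(0,v-h):max(0,v-h)+2*h,u-w:u+w,::-1],(400,400),interpolation=cv2.INTER_CUBIC)
cv2.imwrite('pics/w11c.png',cv2.hconcat([f(im,u,v,25,25),f(im,a,b,50,50)]))
E
```

```text
[607.96097941  42.17192639 288.04690467] 92.0665935065731 [0.12852904 0.11377807 0.02170608]
203 150 340 15
```

View pics/w11c.png

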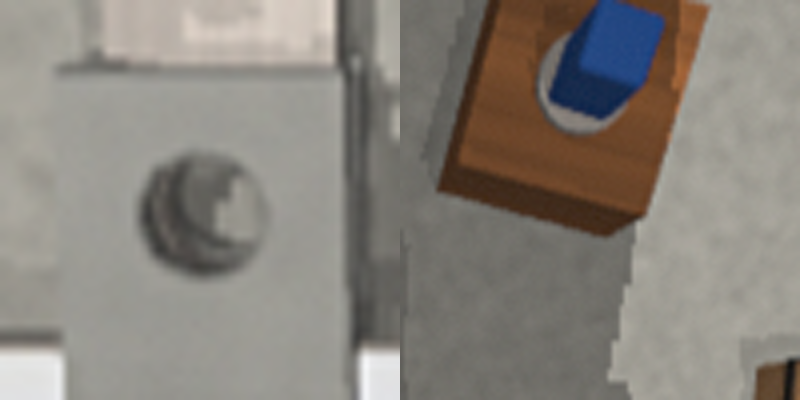

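The hole is open through both ears and the eye, with its outline centred at (205,213) of the left crop. The pin's head top is at (624,36) of the right crop, and its flange at (582,80).

```bash
python3 - <<'E'
from h import *
c=np.load('w11.npy',allow_pickle=True).item()
print('clevis',plane(c,203.6,151.6,46),'tongue y',plane(c,178+100/8,128,32),plane(c,178+338/8,128,32),'ear edges',plane(c,178+58/8,140,46),plane(c,178+345/8,140,46))
print('pin',plane(c,346,9,89),'flange',plane(c,335.5,20,51))
plan((445.5,128.6,150,74,7),(445.5,128.6,60,74,5))
E
```

```text
clevis [595.60774412 -17.22708518  46.        ] tongue y [568.90376715 -35.32555761  32.        ] [567.6175616    1.20298525  32.        ] ear edges [582.4598289  -39.21555825  46.        ] [580.94906112   3.72975154  46.        ]
pin [444.24487708 128.99713316  89.        ] flange [445.45069126 127.65274968  51.        ]
7 x [0.0244 0.0101 0.0196] 2.58
5 x [-0.     0.     0.018] 0.0
```

Request:
drive_tool(increments=[{"claw":0.4,"travel":[0.0244,0.0101,0.0196],"spin":2.7},{"claw":0.4,"travel":[0.0244,0.0101,0.0196],"spin":2.7},{"claw":0.4,"travel":[0.0244,0.0101,0.0196],"spin":2.7},{"claw":0.4,"travel":[0.0244,0.0101,0.0196],"spin":2.7},{"claw":0.4,"travel":[0.0244,0.0101,0.0196],"spin":2.7},{"claw":0.4,"travel":[0.0244,0.0101,0.0196],"spin":2.7},{"claw":0.4,"travel":[0.0244,0.0101,0.0196],"spin":2.7},{"claw":0.4,"travel":[0,0,0.02],"spin":0},{"claw":0.4,"travel":[0,0,0],"spin":0},{"claw":0.4,"travel":[0,0,0],"spin":0},{"claw":0.4,"travel":[0,0,0],"spin":0}])

```text
time_s: 39.85
eef_pos: [447.6, 130.0, 132.4]
tool_rot: [0.147, 0.989, 0.0, 0.001]
contact_force: [0.2, 0.0, 0.9]
grip_width: 0.598
gripper_force: 0.0
```

```bash
python3 - <<'E'
from h import *
plan((445.2,128.6,56,73,4))
print(manip.observe()['eef_pos'],theta())
E
```

```text
4 x [ 0.0005 -0.0005  0.0191] 0.03
[447.62831288 129.99981829 132.44018337] 73.12832318778601
```

Request:
drive_tool(increments=[{"claw":0.4,"travel":[0.002,-0.002,0.01],"spin":0},{"claw":0.4,"travel":[0,0,0.02],"spin":0},{"claw":0.4,"travel":[0,0,0.02],"spin":0},{"claw":0.4,"travel":[0,0,0.016],"spin":0},{"claw":0.4,"travel":[0,0,0.01],"spin":0},{"claw":0.4,"travel":[0,0,0],"spin":0},{"claw":0.4,"travel":[0,0,0],"spin":0},{"claw":1,"travel":[0,0,0],"spin":0},{"claw":1,"travel":[0,0,0],"spin":0},{"claw":1,"travel":[0,0,0],"spin":0},{"claw":1,"travel":[0,0,0],"spin":0},{"claw":1,"travel":[0,0,0],"spin":0}], force=30)

```text
time_s: 41.35
eef_pos: [444.5, 128.7, 55.9]
tool_rot: [0.146, 0.989, -0.0, -0.0]
contact_force: [0.1, -0.4, 2.2]
grip_width: 0.197
gripper_force: 30.0
```

```bash
python3 - <<'E'
from h import *
s=manip.observe(); p=s['eef_pos']; print(p,theta(),s['grip_width']*91,s['gripper_force'],s['contact_force'])
print(leg(p+[0,0,70],theta(),(595.2,-17.4,p[2]+70),theta(),8))
E
```

```text
[444.45686602 128.70797129  55.920092  ] 73.16935393330493 17.926646568721797 30.000254809856415 [ 0.08019212 -0.4223914   2.18759164]
(array([-0.0233, -0.012 , -0.    ]), np.float64(-0.0))
```

Request:
drive_tool(increments=[{"claw":1,"travel":[0,0,-0.015],"spin":0},{"claw":1,"travel":[0,0,-0.025],"spin":0},{"claw":1,"travel":[0,0,-0.03],"spin":0},{"claw":1,"travel":[-0.0232,-0.012,0],"spin":0},{"claw":1,"travel":[-0.0232,-0.012,0],"spin":0},{"claw":1,"travel":[-0.0232,-0.012,0],"spin":0},{"claw":1,"travel":[-0.0232,-0.012,0],"spin":0},{"claw":1,"travel":[-0.0232,-0.012,0],"spin":0},{"claw":1,"travel":[-0.0232,-0.012,0],"spin":0},{"claw":1,"travel":[-0.0232,-0.012,0],"spin":0},{"claw":1,"travel":[-0.0232,-0.012,0],"spin":0},{"claw":1,"travel":[0,0,0],"spin":0}])

```text
time_s: 42.85
eef_pos: [595.2, -17.8, 125.1]
tool_rot: [0.147, 0.989, 0.0, -0.0]
contact_force: [-0.5, -0.4, -1.8]
grip_width: 0.196
gripper_force: 30.0
```

Request:
drive_tool(increments=[{"claw":1,"travel":[0,0,0],"spin":0},{"claw":1,"travel":[0,0,0],"spin":0}])

```text
time_s: 43.1
eef_pos: [593.6, -16.2, 125.7]
tool_rot: [0.146, 0.989, 0.0, -0.0]
contact_force: [0.9, -0.5, -0.6]
grip_width: 0.196
gripper_force: 30.0
```

```bash
python3 - <<'E'
from h import *
s=manip.observe(); p=s['eef_pos']; print(p,theta(),s['contact_force'])
plan((594.6,-17.2,106,73.1,2))
E
```

```text
[593.63553266 -16.15432932 125.74526413] 73.20054935616854 [ 0.91060775 -0.53087558 -0.55167428]
2 x [-0.0006 -0.0004  0.0099] 0.05
```

Request:
drive_tool(increments=[{"claw":1,"travel":[-0.0012,-0.0008,0.008],"spin":0},{"claw":1,"travel":[0,0,0.008],"spin":0},{"claw":1,"travel":[0,0,0.006],"spin":0},{"claw":1,"travel":[0,0,0],"spin":0},{"claw":1,"travel":[0,0,0],"spin":0}])

```text
time_s: 43.72
eef_pos: [595.5, -17.9, 103.9]
tool_rot: [0.146, 0.989, 0.0, 0.0]
contact_force: [-0.0, -0.1, -1.4]
grip_width: 0.197
gripper_force: 30.0
```

Request:
drive_tool(increments=[{"claw":1,"travel":[0.0008,0.0003,0.003],"spin":0},{"claw":1,"travel":[0,0,0.005],"spin":0},{"claw":1,"travel":[0,0,0.005],"spin":0},{"claw":1,"travel":[0,0,0.005],"spin":0},{"claw":1,"travel":[0,0,0],"spin":0}])

```text
time_s: 44.35
eef_pos: [594.4, -17.4, 85.2]
tool_rot: [0.146, 0.989, -0.0, -0.0]
contact_force: [0.7, -0.2, -1.8]
grip_width: 0.2
gripper_force: 30.0
```

Request:
drive_tool(increments=[{"claw":1,"travel":[0,0,0.005],"spin":0},{"claw":1,"travel":[0,0,0.005],"spin":0},{"claw":1,"travel":[0,0,0.004],"spin":0},{"claw":1,"travel":[0,0,0],"spin":0}])

```text
time_s: 44.85
eef_pos: [594.4, -17.4, 71.4]
tool_rot: [0.146, 0.989, -0.0, -0.0]
contact_force: [0.5, -0.2, -1.8]
grip_width: 0.195
gripper_force: 30.0
```

Tip at 19 mm, through the eye with no contact.

Request:
drive_tool(increments=[{"claw":1,"travel":[0,0,0.005],"spin":0},{"claw":1,"travel":[0,0,0.005],"spin":0},{"claw":1,"travel":[0,0,0.003],"spin":0},{"claw":1,"travel":[0,0,0.0015],"spin":0},{"claw":1,"travel":[0,0,0],"spin":0},{"claw":1,"travel":[0,0,0],"spin":0}])

```text
time_s: 45.6
eef_pos: [594.8, -17.4, 57.5]
tool_rot: [0.146, 0.989, 0.0, 0.0]
contact_force: [0.0, 0.1, -1.4]
grip_width: 0.196
gripper_force: 30.0
```

Request:
drive_tool(increments=[{"claw":1,"travel":[0,0,0.001],"spin":0},{"claw":1,"travel":[0,0,0.001],"spin":0},{"claw":1,"travel":[0,0,0],"spin":0}])

```text
time_s: 45.98
eef_pos: [594.8, -17.4, 55.9]
tool_rot: [0.146, 0.989, 0.0, 0.0]
contact_force: [-1.3, 0.0, 3.8]
grip_width: 0.191
gripper_force: 30.0
```

Request:
drive_tool(increments=[{"claw":0.5,"travel":[0,0,0],"spin":0},{"claw":0.5,"travel":[0,0,0],"spin":0},{"claw":0.5,"travel":[0,0,0],"spin":0},{"claw":0.5,"travel":[0,0,-0.02],"spin":0},{"claw":0.5,"travel":[0,0,-0.03],"spin":0},{"claw":0.5,"travel":[0,0,-0.03],"spin":0},{"claw":0.5,"travel":[0,0,0],"spin":0},{"claw":0.5,"travel":[0,0,0],"spin":0}])

```text
time_s: 46.98
eef_pos: [594.0, -17.4, 134.3]
tool_rot: [0.146, 0.989, -0.0, -0.001]
contact_force: [0.1, 0.1, -0.1]
grip_width: 0.5
gripper_force: 0.0
```

```bash
python3 - <<'E'
from h import *
s=manip.observe(); print(s['eef_pos'])
im,c=shot('scene','sc13.png')
print('blue'); blob(im,c,(100,120,60),(125,255,255),70)
print('expect',proj(c,(595,-17.4,70)), proj(c,(595,-17.4,116)))
plan((505.6,-21.4,110,92,5))
E
```

```text
[593.96952143 -17.3705735  134.32808089]
blue
px 402 172 cen [740.7 298.6] rect [736.9 302.2] [56.2 70.4] 29.9
px 7 276 cen [ 429. -656.] rect [ 416.4 -646. ] [ 42.3 133.6] 74.4
px 483 18 cen [ 292. 1389.] rect [ 279.3 1403.2] [ 93.5 470.1] 25.1
expect (np.float64(279.01467486037194), np.float64(192.58292771241543)) (np.float64(279.3017984197621), np.float64(179.28970076417806))
5 x [ 0.0173 -0.0037  0.0048] -3.77
```

Request:
drive_tool(increments=[{"claw":0.4,"travel":[0.0173,-0.0037,0.0048],"spin":-3.77},{"claw":0.4,"travel":[0.0173,-0.0037,0.0048],"spin":-3.77},{"claw":0.4,"travel":[0.0173,-0.0037,0.0048],"spin":-3.77},{"claw":0.4,"travel":[0.0173,-0.0037,0.0048],"spin":-3.77},{"claw":0.4,"travel":[0.0173,-0.0037,0.0048],"spin":-3.77},{"claw":0.4,"travel":[0,0,0],"spin":0},{"claw":0.4,"travel":[0,0,0],"spin":0},{"claw":0.4,"travel":[0,0,0],"spin":0}])

```text
time_s: 48.02
eef_pos: [507.5, -21.6, 111.3]
tool_rot: [-0.017, 1.0, 0.0, 0.0]
contact_force: [0.1, -1.2, -0.4]
grip_width: 0.599
gripper_force: 0.0
```

```bash
python3 - <<'E'
from h import *
im,c=shot('scene','sc14.png')
print('blue'); blob(im,c,(100,120,40),(125,255,255),70,(255,165,305,215))
plan((505.6,-21.4,39,92,5)); print(manip.observe()['eef_pos'])
E
```

```text
blue
px 279 193 cen [595.6 -18.3] rect [595.1 -19.1] [18.4 53.8] 50.5
5 x [0.0004 0.0001 0.0145] -0.0
[507.43725986 -21.61630766 111.33701791]
```

Request:
drive_tool(increments=[{"claw":0.4,"travel":[0.0018,0,0.02],"spin":0},{"claw":0.4,"travel":[0,0,0.02],"spin":0},{"claw":0.4,"travel":[0,0,0.02],"spin":0},{"claw":0.4,"travel":[0,0,0.012],"spin":0},{"claw":0.4,"travel":[0,0,0],"spin":0},{"claw":1,"travel":[0,0,0],"spin":0},{"claw":1,"travel":[0,0,0],"spin":0},{"claw":1,"travel":[0,0,0],"spin":0},{"claw":1,"travel":[0,0,0],"spin":0},{"claw":1,"travel":[0,0,0],"spin":0}], force=50)

```text
time_s: 49.32
eef_pos: [505.1, -21.7, 39.7]
tool_rot: [-0.018, 1.0, 0.0, 0.0]
contact_force: [0.1, 0.4, 3.4]
grip_width: 0.264
gripper_force: 50.0
```

Request:
drive_tool(increments=[{"claw":1,"travel":[0.003,0,0],"spin":0},{"claw":1,"travel":[0.003,0,0],"spin":0},{"claw":1,"travel":[0.003,0,0],"spin":0},{"claw":1,"travel":[0.003,0,0],"spin":0},{"claw":1,"travel":[0.003,0,0],"spin":0},{"claw":1,"travel":[0.003,0,0],"spin":0},{"claw":1,"travel":[0,0,0],"spin":0}])

```text
time_s: 50.2
eef_pos: [488.7, -22.7, 39.8]
tool_rot: [-0.018, 1.0, -0.0, 0.002]
contact_force: [5.8, -0.8, 0.3]
grip_width: 0.259
gripper_force: 50.0
```

Pulling at about 6 N. Continuing.

Request:
drive_tool(increments=[{"claw":1,"travel":[0.003,0,0],"spin":0},{"claw":1,"travel":[0.003,0,0],"spin":0},{"claw":1,"travel":[0.003,0,0],"spin":0},{"claw":1,"travel":[0.003,0,0],"spin":0},{"claw":1,"travel":[0.003,0,0],"spin":0},{"claw":1,"travel":[0.003,0,0],"spin":0},{"claw":1,"travel":[0.003,0,0],"spin":0},{"claw":1,"travel":[0.003,0,0],"spin":0},{"claw":1,"travel":[0.003,0,0],"spin":0},{"claw":1,"travel":[0,0,0],"spin":0},{"claw":1,"travel":[0,0,0],"spin":0}])

```text
time_s: 51.58
eef_pos: [461.4, -23.6, 39.8]
tool_rot: [-0.018, 1.0, -0.0, 0.002]
contact_force: [4.5, -0.5, 1.6]
grip_width: 0.261
gripper_force: 50.0
```

Request:
drive_tool(increments=[{"claw":1,"travel":[0.002,0,0],"spin":0},{"claw":1,"travel":[0.002,0,0],"spin":0},{"claw":1,"travel":[0.002,0,0],"spin":0},{"claw":1,"travel":[0.001,0,0],"spin":0},{"claw":1,"travel":[0.001,0,0],"spin":0},{"claw":1,"travel":[0,0,0],"spin":0}])

```text
time_s: 52.32
eef_pos: [453.5, -23.8, 39.8]
tool_rot: [-0.017, 1.0, -0.0, 0.002]
contact_force: [5.1, -0.5, 1.0]
grip_width: 0.263
gripper_force: 50.0
```

Request:
drive_tool(increments=[{"claw":1,"travel":[0.0015,0,0],"spin":0},{"claw":1,"travel":[0.0015,0,0],"spin":0},{"claw":1,"travel":[0,0,0],"spin":0}])

```text
time_s: 52.7
eef_pos: [451.2, -23.9, 39.8]
tool_rot: [-0.017, 1.0, -0.0, 0.003]
contact_force: [6.8, -0.1, -2.6]
grip_width: 0.263
gripper_force: 50.0
```

Request:
drive_tool(increments=[{"claw":1,"travel":[0.001,0,0],"spin":0},{"claw":1,"travel":[0.001,0,0],"spin":0},{"claw":1,"travel":[0,0,0],"spin":0}])

```text
time_s: 53.08
eef_pos: [451.0, -24.0, 39.9]
tool_rot: [-0.017, 1.0, -0.0, 0.004]
contact_force: [10.8, -0.8, -4.0]
grip_width: 0.259
gripper_force: 50.0
```

The force climbs while the position holds, so the carriage is against its stops. Now I release and check.

Request:
drive_tool(increments=[{"claw":1,"travel":[0.001,0,0],"spin":0},{"claw":1,"travel":[0,0,0],"spin":0},{"claw":0.4,"travel":[0,0,0],"spin":0},{"claw":0.4,"travel":[0,0,0],"spin":0},{"claw":0.4,"travel":[0,0,0],"spin":0},{"claw":0.4,"travel":[0,0,-0.02],"spin":0},{"claw":0.4,"travel":[0,0,-0.04],"spin":0},{"claw":0.4,"travel":[0,0,-0.05],"spin":0},{"claw":0.4,"travel":[-0.03,0,-0.05],"spin":0},{"claw":0.4,"travel":[-0.04,0,-0.05],"spin":0},{"claw":0.4,"travel":[-0.04,0,-0.03],"spin":0},{"claw":0.4,"travel":[0,0,0],"spin":0}])

```text
time_s: 54.58
eef_pos: [557.5, -20.0, 279.7]
tool_rot: [-0.018, 1.0, -0.0, 0.002]
contact_force: [-0.7, -0.0, -0.7]
grip_width: 0.598
gripper_force: 0.0
```

Request:
drive_tool(increments=[{"claw":0.4,"travel":[0,0,0],"spin":0},{"claw":0.4,"travel":[0,0,0],"spin":0}])

```text
time_s: 54.82
eef_pos: [553.1, -20.0, 276.9]
tool_rot: [-0.018, 1.0, 0.0, -0.002]
contact_force: [0.1, 0.2, 0.7]
grip_width: 0.602
gripper_force: 0.0
```

```bash
python3 - <<'E'
from h import *
im,c=shot('wrist','w15.png'); sc,cs=shot('scene','sc15.png'); s=manip.observe(); print(s['eef_pos'],s['time_s'],s['contact_force'])
print('purple top 96'); blob(im,c,(125,60,30),(165,255,255),96)
print('guide fin/yellow stops');blob(im,c,(20,120,120),(32,255,255),45)
print('red'); blob(im,c,(0,150,60),(6,255,255),50)
print('blue sc'); blob(sc,cs,(100,120,40),(125,255,255),70,(225,140,300,230)); print(proj(cs,(545,-19.2,70)))
cv2.imwrite('pics/fin.png',cv2.hconcat([cv2.resize(im[:,:,::-1],(400,400)),cv2.resize(sc[110:300,180:380,::-1],(400,400),interpolation=cv2.INTER_CUBIC)]))
E
```

```text
[553.69025037 -19.99962609 277.41938338] 54.925 [-1.01577015 -0.28055415 -0.23364824]
purple top 96
px 284 220 cen [603.2  15.6] rect [605.   17.4] [43.1 46. ] 1.9
guide fin/yellow stops
px 348 170 cen [555.7  94.7] rect [554.7  95. ] [15.7 42.8] 1.9
px 156 169 cen [ 562.  -134.9] rect [ 561.9 -135.1] [16.9 40.2] 1.9
px 219 234 cen [640.8 -58.7] rect [635.  -57.5] [28.9 45. ] 1.4
red
px 156 210 cen [ 611.1 -134.9] rect [ 616.3 -131.8] [30.4 61. ] 1.9
blue sc
px 266 183 cen [544.6 -20.5] rect [544. -20.] [16.2 56.3] 51.6
(np.float64(266.48870376466294), np.float64(182.96639832109054))
```

View pics/fin.png

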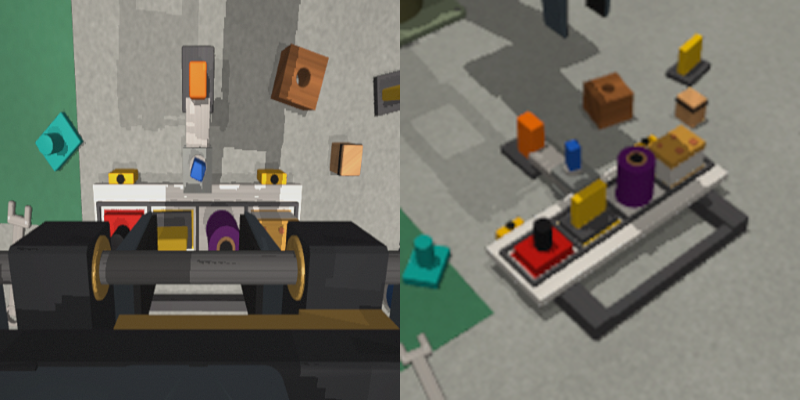

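Left, from the wrist: the carriage edge is against both stops at (123,178) and (271,178), the pin is in the clevis at (198,168), and the chock is on the bench at (347,158). Right, from the scene camera: each of the four nests holds one upright part, the pin is seated and the spare guide is still on the bench.

```bash
python3 -c "
from workcell import manip
print(manip.sign_off())"
```

```text
the job is handed in; nothing more can be done
None
```

The job is handed in at about 55 s: chock on the bench, die, roll and pad loaded, spare guide left on the bench, pin seated, and the carriage drawn against its stops; the last pictures showed all this, but no verdict came back.

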